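# Pack up the check scale in the cold store

### The arm

A 7-joint arm with a two-finger parallel gripper is mounted at the origin on the work surface. World frame = base frame: x ahead of the robot, y to its left, z up, the work surface at z = 0. Lengths are in m, angles in rad, forces in N, time in s.
With the tool pointing down it reaches from about 0.4 to 0.85 m from the base axis. Payload 10.4 kg.
Tool frame: the origin (TCP) lies at the very end of the fingers, on their centre line; the grasp point (between the pads) lies 19 mm behind it; z points along the fingers, y is the line along which they close (so a half turn about z gives the same grasp; the last joint's range is limited). The gripper opens to 87 mm and grips with 3 to 60 N. Pads are 19 mm wide; open, the fingers measure 117 mm over their backs; the gripper's body (75 mm by 190 mm) begins 51 mm behind the grasp point.
Start: joints at [-1.193, 0.332, -0.065, 1.46, 0.022, 1.35, -0.088], TCP at [0.244, 0.575, 0.223] pointing down, gripper open.
Joint ranges: [-2.6, 2.6], [-0.5, 2.12], [-1.47, 1.34], [0.16, 2.42], [-1.27, 4.41], [0.06, 2.06], [-2.6, 2.6]. Speed limits (rad/s): [2.22, 2.22, 2.79, 2.79, 3.14, 3.14, 3.14].

### API

Orientations are given as a unit quaternion [x, y, z, w].
In Python, from bench import read_state, cams, workorder gives the robot as it stands.
- The arm moves only by the shell command python3 -m crank 'ROWS' [FORCE]. ROWS is text: rows parted by semicolons, each of 5 numbers parted by spaces: the shift along the tool's x, y, z scaled (see below), then the turn about the tool's z scaled (see below), then the opening, from -1 (shut) to 1 (fully open). In form: dx dy dz yaw jaw; .... A call has 1 to 10 rows; each row shifts and turns the commanded pose from where the row before left it, along the tool's axes as they then stand; what a row does not reach is not made up. The controller multiplies each number of a shift by 200 mm and each number of a turn by 90 degrees. A row lasts 1/10 s, in which the tool goes at most 50 mm and 8.59 degrees, less where a joint would pass 70% of its speed; a pose out of reach is approached as far as the arm can. A call with a number of a shift or a turn outside -1 to 1 is refused whole. A call with a gripper value outside its range is refused whole. The fingers move at their own pace and stop on an object; FORCE is the grip in N (left out, the last holds). Time passes only in rows, so rows that do not move let the fingers close. It gives the time, the measured TCP pose, the force, the opening and the grip force at its end, in the units of the state.
- read_state(): the state, without advancing time (a new reading comes with each control period).
- cams.camera(name): name is "scene" or "top"; returns a dict with "img" (400x640x3 uint8, blue, green, red), "K" (3x3 intrinsics, pixels), "dist" ([k1, k2, p1, p2, k3] as OpenCV has them; the pictures are not rectified), "xyz" and "attitude" of the camera in the world. Camera axes: x right, y down, z forward; pixel columns grow to the right and rows downward; lengths in m; the calibration is good to about 2 mm. A picture is of the moment at which its call begins. There is no depth.
- workorder.close_job(): hands the job in; it is judged then, once.
The state is a dict: "time": time; "joint_positions": joint angles; "joint_vel": joint speeds; "joint_torque": joint torques, N m; "ee_pos": TCP position; "eef_rot": TCP orientation; "ft_force": force on the tool from outside, world axes, zero at the start; "torque": the same for the moment, N m; "width": finger opening in m; "grip_force": force on a finger pad.
Only numpy, scipy, OpenCV 4.12 (cv2) and the standard library are available. Lean on these libraries where they do the work, as an engineer would, in place of code of your own. Each camera call takes 0.05 s, during which the arm holds its last target. There are 200 camera calls.

### The job

The weight check is finished, so pack up the bench scale: put every steel bar weight that is on the scale back, upright and fully down, in its own slot of the wooden rack (the slot whose label has the same number of dots as the weight and whose recess has its length). Only when all the weights are back, throw the scale's transport-lock lever to the middle, white-marked notch, so that it stands upright, and leave it there. At any time in the job, slide the white check card fully home into its aluminium holder; leave the small carton and the tub where they are.

Things in the scene. Friction and masses are not known exactly. Their poses are not given: they have to be found in the camera images.
- scale: Low bench scale, fixed. Pan 300 (x) x 190 (y) mm, its flat top 50 mm above the table, with a lip round it 10 mm higher than the pan and 4 mm thick. Origin: on the table under the centre of the pan; x and y along the pan's sides. An indicator box 38 mm high stands at its +x end, the transport-lock lever at its +y side.
- lock_lever (a joint): Transport-lock lever at the scale's +y side: arm 75 mm long, swings in the scale's x-z plane, stays where it is left (about 2 N to move). Value in rad: 0 leans 0.65 rad towards -x (weighing), 0.65 is upright (middle notch with white marks: locked), 1.3 leans 0.65 rad towards +x (service). It does not click into the notch: set it by eye or by value.
- lock_lever_grip (a point): Point on the axis of the lever's round black handle, where to take it. The handle is a bar of 18 mm diameter, 65 mm long, parallel to the scale's y; the point is 75 mm from the pivot axis and 36 mm outward (+y) of the arm (arm 10 mm thick).
- lock_pivot (a point): Pivot of the lever, fixed on the scale, 45 mm above the table, in the plane in which the arm swings.
- rack: Flat black base plate of the weight rack, 262 x 215 mm, 4 mm thick, fixed; the five slots lie side by side on it along its x. Origin: on the table under its middle (the plate reaches 12 mm further to -y).
- card: Check card: rigid white plastic plate 150 (x) x 55 (y) x 12 (z) mm, the same both ways round, 90 g. Origin: centre of the underside.
- holder: Fixed aluminium channel on the table, no floor, open at -x, 85 mm long, inside 58 wide, 15.5 high under 2 side lips (20 high outside, walls 8); flared guides reach 17 mm beyond the mouth. Origin: on the table, mid-channel; mouth at x=-42.5, end stop's inner face at x=+42.5 mm. The card slides in on the table along +x; when home its centre is at x=-32.5 mm, 65 mm sticking out.
- carton: Bystander: small cardboard carton, 90 x 120 x 70 mm, origin centre of underside.
- tub: Bystander: plastic tub with white lid, 90 x 110 x 65 mm, origin centre of underside.
- weight1: Steel bar weight 60 (y) x 34 (x) x 22 (z) mm with a darker grip rib along the middle of its top, 12 mm wide (x), 38 mm long (y), its top 53 mm above the underside; 1 black dot at each end; about 0.34 kg; the same both ways round. Origin: centre of the underside. May be absent.
- weight2: Steel bar weight 75 (y) x 34 (x) x 22 (z) mm with a darker grip rib along the middle of its top, 12 mm wide (x), 53 mm long (y), its top 53 mm above the underside; 2 black dots at each end; about 0.42 kg; the same both ways round. Origin: centre of the underside. May be absent.
- weight3: Steel bar weight 90 (y) x 34 (x) x 22 (z) mm with a darker grip rib along the middle of its top, 12 mm wide (x), 68 mm long (y), its top 53 mm above the underside; 3 black dots at each end; about 0.50 kg; the same both ways round. Origin: centre of the underside. May be absent.
- weight4: Steel bar weight 105 (y) x 34 (x) x 22 (z) mm with a darker grip rib along the middle of its top, 12 mm wide (x), 83 mm long (y), its top 53 mm above the underside; 4 black dots at each end; about 0.59 kg; the same both ways round. Origin: centre of the underside. May be absent.
- weight5: Steel bar weight 120 (y) x 34 (x) x 22 (z) mm with a darker grip rib along the middle of its top, 12 mm wide (x), 98 mm long (y), its top 53 mm above the underside; 5 black dots at each end; about 0.67 kg; the same both ways round. Origin: centre of the underside. May be absent.
- slot1: Slot of weight1 in the rack: wooden frame 48 (x) x 160 (y) mm, 16 mm high, with a recess 65 (y) x 39 (x) mm in the middle whose floor is 4 mm above the origin, recess 12 mm deep; white label with 1 black dot at its -y end. Origin: centre of the underside, on the 4 mm base plate. A seated weight has its origin 4 mm above this one.
- slot2: Slot of weight2 in the rack: wooden frame 48 (x) x 160 (y) mm, 16 mm high, with a recess 80 (y) x 39 (x) mm in the middle whose floor is 4 mm above the origin, recess 12 mm deep; white label with 2 black dots at its -y end. Origin: centre of the underside, on the 4 mm base plate. A seated weight has its origin 4 mm above this one.
- slot3: Slot of weight3 in the rack: wooden frame 48 (x) x 160 (y) mm, 16 mm high, with a recess 95 (y) x 39 (x) mm in the middle whose floor is 4 mm above the origin, recess 12 mm deep; white label with 3 black dots at its -y end. Origin: centre of the underside, on the 4 mm base plate. A seated weight has its origin 4 mm above this one.
- slot4: Slot of weight4 in the rack: wooden frame 48 (x) x 160 (y) mm, 16 mm high, with a recess 110 (y) x 39 (x) mm in the middle whose floor is 4 mm above the origin, recess 12 mm deep; white label with 4 black dots at its -y end. Origin: centre of the underside, on the 4 mm base plate. A seated weight has its origin 4 mm above this one.
- slot5: Slot of weight5 in the rack: wooden frame 48 (x) x 160 (y) mm, 16 mm high, with a recess 125 (y) x 39 (x) mm in the middle whose floor is 4 mm above the origin, recess 12 mm deep; white label with 5 black dots at its -y end. Origin: centre of the underside, on the 4 mm base plate. A seated weight has its origin 4 mm above this one.
Mind the look-alikes: they are no part of the job. What is shaped like the weight5 but green is not meant. Leave any blue look-alike of the slot5 alone.

How it is judged:
On the way, in this order (a step that is already met when the one before it is completed fails the run):
1. every weight present is seated in its own slot (horizontal distance between weight1 and slot1 below 0.008 m and z of weight1 in the frame of slot1 below 0.0075 m and angle between each of weight1, weight2, weight3, weight4, weight5's own z axis and vertical below 0.08 rad and horizontal distance between weight2 and slot2 below 0.008 m and z of weight2 in the frame of slot2 below 0.0075 m and horizontal distance between weight3 and slot3 below 0.008 m and z of weight3 in the frame of slot3 below 0.0075 m and horizontal distance between weight4 and slot4 below 0.008 m and z of weight4 in the frame of slot4 below 0.0075 m and horizontal distance between weight5 and slot5 below 0.008 m and z of weight5 in the frame of slot5 below 0.0075 m), for 0.2 s.
2. after that, the lock lever stands in the middle, marked notch (value of joint lock_lever between 0.55 and 0.75 rad and velocity of joint lock_lever between -0.05 and 0.05 rad/s), for 0.3 s.
At the end, for the whole second after the job is handed in: Every weight present is in its own slot (centre within 8 mm, underside within 3.5 mm of the recess floor, tilt under 0.08 rad), the lever is at 0.65 +- 0.10 rad, the card is home in the holder (within 6 mm of the end stop, 4 mm sideways, 0.06 rad), all at rest and released (all of step 1 and all of step 2 and x of card in the frame of holder between -0.0385 and -0.028 m and y of card in the frame of holder between -0.004 and 0.004 m and z of card in the frame of holder below 0.006 m and angle between the x axis of card and the x axis of holder, either way round below 0.06 rad and linear speed of each of weight1, weight2, weight3, weight4, weight5, card below 0.03 m/s); the robot touches nothing.
It fails at once if the carton is pushed more than 30 mm (distance of carton from where it was at the start of the episode above 0.03 m).
It fails at once if the tub is pushed more than 30 mm (distance of tub from where it was at the start of the episode above 0.03 m).
Of weight1, weight2, weight3, weight4, weight5 only 4 to 5 are there at a start; the rules pass over those that are not, and their reading is None.
At some moment in a run one of card, weight1, weight2, weight3, weight4, weight5 may be knocked a few centimetres aside while the robot is not near it.
It also fails if it takes over 192 s, if anything falls off the work surface, if the arm or the gripper's body presses on something with over 40 N, if the wrist force passes 120 N, or if a joint passes its speed limit or range.

## Working session

There is one attempt and no reset: what is moved stays moved. The work goes in short steps, Python scripts to look and compute and a shell command to move; the robot and the scene stay as the last step left them, time stands still between calls to the robot, and variables do not carry over. Pictures are saved under pics/ and viewed, at most 14 in all, crops included, and the job is handed in when it is done.

```bash
ls; mkdir -p pics
cat > h.py <<'E'
import numpy as np, cv2
from scipy.spatial.transform import Rotation as R
from bench import read_state, cams, workorder
def cam(n):
    c=cams.camera(n); return c
def rot(c):
    a=np.array(c['attitude'],float)
    return a if a.shape==(3,3) else R.from_quat(a).as_matrix()
def ray(c,px):
    p=np.array(px,float).reshape(-1,1,2)
    u=cv2.undistortPoints(p,np.array(c['K']),np.array(c['dist'])).reshape(-1,2)
    d=np.c_[u,np.ones(len(u))]@rot(c).T
    return np.array(c['xyz']),d
def onz(c,px,z):
    o,d=ray(c,px); return o+d*((z-o[2])/d[:,2])[:,None]
def proj(c,P):
    Rm=rot(c).T; t=-Rm@np.array(c['xyz'])
    return cv2.projectPoints(np.array(P,float).reshape(-1,1,3),cv2.Rodrigues(Rm)[0],t,np.array(c['K']),np.array(c['dist']))[0].reshape(-1,2)
E
python3 - <<'E'
from h import *
for n in ['scene','top']:
    c=cam(n); cv2.imwrite(f'pics/{n}0.png',c['img']); print(n,c['xyz'],c['attitude'],c['K'],c['dist'])
print(read_state())
E
```

```text
pics
scene [ 1.07775836 -0.13689072  0.83007684] [ 0.76532326  0.55260558 -0.18942162 -0.27023479] [[429.3852605    0.         318.32132698]
 [  0.         429.3852605  199.99416266]
 [  0.           0.           1.        ]] [-0.01830998  0.          0.          0.          0.        ]
top [0.46003442 0.05281438 1.18016953] [-0.7056417   0.70786663 -0.02639757  0.01725675] [[463.92197656   0.         313.78968188]
 [  0.         463.92197656 198.60869605]
 [  0.           0.           1.        ]] [0.02833429 0.         0.         0.         0.        ]
{'time': 0.1, 'joint_positions': array([-1.1925988 ,  0.33282243, -0.06465019,  1.46084173,  0.02159566,
        1.34989935, -0.0885023 ]), 'joint_vel': array([ 0.00130413,  0.00065639, -0.00061225, -0.00200536, -0.00184302,
       -0.00018095, -0.00182642]), 'joint_torque': array([ 1.20265948e-03, -6.24547076e+01,  2.44272233e-02, -3.90719104e+01,
       -6.14529150e-02,  3.66111437e-02,  6.52717108e-05]), 'ee_pos': array([0.24374208, 0.5751436 , 0.22183224]), 'eef_rot': array([ 1.99075500e-01,  9.79983948e-01, -6.31194336e-04, -9.31033925e-05]), 'ft_force': array([-0.11479974, -0.14559859,  0.07387089]), 'torque': array([-0.01264574,  0.00565537, -0.00569443]), 'grip_force': 0.0, 'width': 0.08687021671128717}
```

View pics/scene0.png

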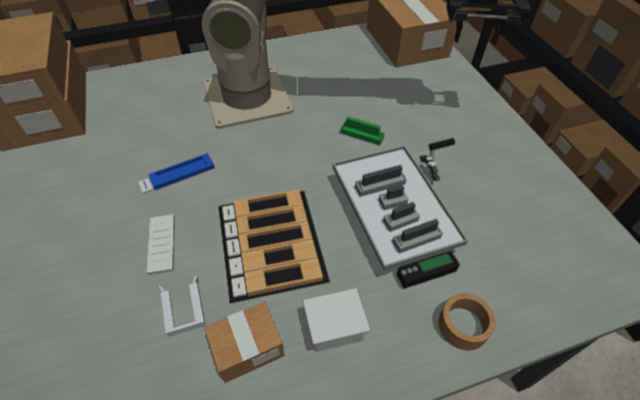

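View pics/top0.png

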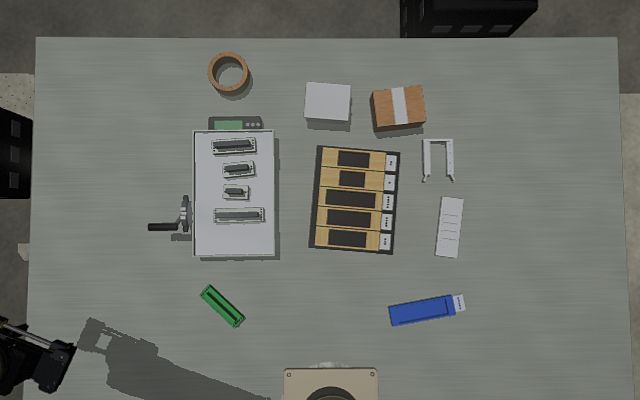

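The scene view shows four weights on the pan, around (380,180), (393,197), (402,214) and (417,235). The rack is around (272,245), the card at (160,243), the holder at (182,305), the carton at (245,340) and the tub at (337,317). In the top view the weights are at (234,146), (239,169), (236,192) and (239,215), and the lever handle is at (163,227).

Possible look-alikes (top pixels):
- Green bar (222,306): a decoy for weight5, so I won't touch it.
- Blue slot (425,310): a decoy for slot5, so I won't touch it.
- White tub lid (328,100): could be taken for the card. The real card is the plate at (450,227).

Next is one close crop to check these choices.

Run:
```python
from h import *
c=cam('top'); im=c['img']
cv2.imwrite('pics/crop1.png',cv2.resize(im[120:265,185:405],None,fx=3.6,fy=3.6,interpolation=cv2.INTER_CUBIC))
g=cv2.cvtColor(im,cv2.COLOR_BGR2GRAY); hsv=cv2.cvtColor(im,cv2.COLOR_BGR2HSV)
def rects(m,x0,x1,y0,y1,amin,z,tag):
    mm=np.zeros_like(m); mm[y0:y1,x0:x1]=m[y0:y1,x0:x1]
    for k in cv2.findContours(mm,cv2.RETR_EXTERNAL,cv2.CHAIN_APPROX_NONE)[0]:
        if cv2.contourArea(k)<amin: continue
        b=cv2.boxPoints(cv2.minAreaRect(k)); w=onz(c,b,z)
        e1=w[1]-w[0]; e2=w[2]-w[1]
        if np.linalg.norm(e1)<np.linalg.norm(e2): e1,e2=e2,e1
        print(tag,b.mean(0).round(1),'ctr',w.mean(0).round(4),'L',np.linalg.norm(e1).round(4),np.linalg.norm(e2).round(4),'ang',np.degrees(np.arctan2(e1[1],e1[0])).round(1)%180)
m=(g<100).astype(np.uint8)*255
rects(m,198,270,135,250,40,.103,'rib')
rects(m,310,400,145,255,40,.020,'recess/plate')
wood=((hsv[...,0]>8)&(hsv[...,0]<25)&(hsv[...,1]>90)&(g>90)).astype(np.uint8)*255
rects(wood,310,400,145,255,40,.020,'wood')
wh=((hsv[...,1]<40)&(g>175)).astype(np.uint8)*255
rects(wh,310,405,145,255,30,.020,'label')
rects(wh,190,280,125,262,400,.060,'scale')
rects(wh,430,470,185,265,200,.012,'card')
rects(wh,415,460,130,186,100,.020,'holder')
rects(m,140,192,215,240,30,.105,'handle')
```

```text
rib [238. 216.] ctr [0.4868 0.2143 0.103 ] L 0.1061 0.0185 ang 89.8
rib [234.5 192. ] ctr [0.5425 0.2228 0.103 ] L 0.0486 0.0186 ang 89.9
rib [237.5 169. ] ctr [0.5962 0.2162 0.103 ] L 0.0627 0.0234 ang 89.9
rib [233.  145.3] ctr [0.6518 0.2269 0.103 ] L 0.0936 0.0246 ang 93.2
rib [236.3 152.1] ctr [0.6359 0.219  0.103 ] L 0.1045 0.0308 ang 111.1
recess/plate [354.3 199.4] ctr [ 0.5304 -0.0639  0.02  ] L 0.2601 0.2153 ang 175.1
wood [350.1 198.6] ctr [ 0.5325 -0.0535  0.02  ] L 0.2476 0.1618 ang 175.0
handle [169. 227.] ctr [0.4621 0.3716 0.105 ] L 0.1003 0.0551 ang 89.8
```

View pics/crop1.png

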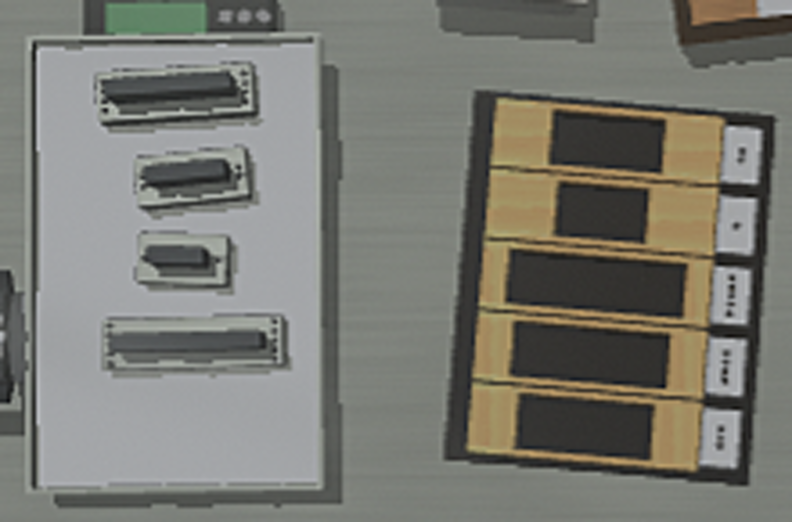

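Close crop: four weights. By body length, top to bottom, they are weight4 at (178,92), weight2 at (193,178), weight1 at (183,260) and weight5 at (195,342), so weight3 is absent. The slot dots and recess lengths from the top read 2, 1, 5, 4, 3. I'll refine the positions now.

```bash
cat >> h.py <<'E'
def boxes(c,m,win,amin,z,mode=cv2.RETR_EXTERNAL):
    x0,x1,y0,y1=win; mm=np.zeros(m.shape,np.uint8); mm[y0:y1,x0:x1]=m[y0:y1,x0:x1].astype(np.uint8)*255
    out=[]
    ks,h=cv2.findContours(mm,mode,cv2.CHAIN_APPROX_NONE)
    for k in ks:
        if cv2.contourArea(k)<amin: continue
        w=onz(c,k.reshape(-1,2),z)[:,:2]
        (cx,cy),(a,b),t=cv2.minAreaRect((w*1000).astype(np.float32))
        if a<b: a,b,t=b,a,t+90
        out.append((k.reshape(-1,2).mean(0).round(),round(cx,1),round(cy,1),round(a,1),round(b,1),round(t%180,1)))
    return out
E
python3 - <<'E'
from h import *
c=cam('top'); im=c['img']; b,g,r=[im[...,i].astype(int) for i in range(3)]
print('col x=215..235 body row', im[192,218:252:2].tolist()); print('pan',im[235,230]); print('body', im[150,232:236].tolist())
print('holder',im[160,420:460:3].tolist()); print('card',im[220,432:468:4].tolist()); print('table',im[280,300],'handle',im[227,148:176:4].tolist())
hsv=cv2.cvtColor(im,cv2.COLOR_BGR2HSV); s=hsv[...,1]; gr=cv2.cvtColor(im,cv2.COLOR_BGR2GRAY)
wood=(hsv[...,0]>5)&(hsv[...,0]<28)&(s>80)&(gr>80)
dark=(gr<75)&~wood
print('recess',*boxes(c,~wood&(gr<90),(318,390,150,250),250,.02),sep='\n')
print('woodall',*boxes(c,wood,(310,400,145,255),40,.02),sep='\n')
for z in [.103]:
  print('ribs',*boxes(c,gr<85,(200,268,136,240),30,z),sep='\n')
E
```

```text
col x=215..235 body row [[169, 167, 164], [169, 167, 164], [174, 170, 168], [123, 129, 125], [62, 60, 57], [79, 77, 74], [82, 80, 78], [84, 82, 79], [83, 82, 78], [86, 85, 81], [84, 83, 79], [90, 89, 84], [39, 38, 38], [84, 88, 86], [115, 118, 116], [62, 65, 62], [122, 128, 124]]
pan [167 165 162]
body [[80, 83, 80], [77, 81, 78], [76, 79, 76], [155, 164, 158]]
holder [[123, 130, 125], [88, 90, 89], [167, 164, 163], [165, 162, 161], [121, 127, 124], [123, 129, 126], [123, 129, 125], [122, 130, 127], [126, 134, 130], [139, 139, 137], [168, 165, 163], [147, 149, 145], [123, 129, 125], [121, 129, 124]]
card [[121, 127, 124], [123, 130, 127], [177, 175, 172], [168, 167, 164], [167, 165, 163], [167, 165, 162], [166, 165, 163], [163, 161, 160], [119, 126, 122]]
table [122 130 125] handle [[27, 26, 25], [39, 39, 39], [37, 38, 37], [39, 40, 40], [41, 41, 40], [40, 41, 40], [41, 42, 40]]
recess
(array([347., 238.]), 433.1, -44.7, 93.2, 38.4, 85.1)
(array([349., 218.]), 482.8, -49.1, 107.8, 38.4, 84.9)
(array([350., 198.]), 532.6, -53.6, 123.8, 38.4, 84.9)
(array([352., 178.]), 582.3, -58.0, 63.3, 38.2, 84.9)
(array([353., 159.]), 632.1, -62.3, 78.1, 38.5, 84.9)
woodall
(array([351., 197.]), 532.6, -53.5, 248.3, 161.2, 174.9)
ribs
(array([237., 215.]), 489.6, 217.8, 99.3, 12.6, 91.2)
(array([234., 191.]), 544.8, 223.9, 41.7, 14.0, 89.9)
(array([236., 168.]), 598.3, 219.4, 56.3, 15.5, 96.3)
(array([235., 153.]), 634.6, 223.0, 100.6, 6.8, 95.9)
(array([235., 145.]), 653.7, 226.9, 93.1, 21.2, 90.0)
```

```bash
cat >> h.py <<'E'
def weights(c):
    im=c['img']; b,g,r=[im[...,i].astype(int) for i in range(3)]
    m=((g-b>=3)&(g>105)).astype(np.uint8)
    m=cv2.morphologyEx(m,cv2.MORPH_CLOSE,np.ones((3,3)))
    return boxes(c,m,(200,270,136,252),80,.072), m
E
python3 - <<'E'
from h import *
c=cam('top'); im=c['img']
w,m=weights(c); print(*w,sep='\n')
v=im.copy(); 
b,g,r=[im[...,i].astype(int) for i in range(3)]
v[m>0]=(0,0,255)
a=np.hstack([v[130:235,195:272],im[130:235,195:272]])
cv2.imwrite('pics/crop2.png',cv2.resize(a,None,fx=5,fy=5,interpolation=cv2.INTER_NEAREST))
wh=(b-g>=1)&(g>140)
print('pan',boxes(c,wh,(190,285,120,265),400,.05))
print('card',boxes(c,wh,(425,475,190,265),200,.012))
print('holder',boxes(c,wh,(412,462,130,190),100,.020))
gr=cv2.cvtColor(im,cv2.COLOR_BGR2GRAY)
print('handle',boxes(c,gr<48,(140,180,215,240),30,.105))
E
```

```text
(array([239., 216.]), 487.5, 216.6, 123.7, 38.1, 89.8)
(array([237., 193.]), 542.5, 223.0, 64.5, 38.3, 89.9)
(array([239., 170.]), 597.2, 217.2, 79.2, 41.5, 96.3)
(array([234., 147.]), 653.4, 229.0, 107.3, 41.8, 93.4)
pan [(array([234., 193.]), 545.2, 233.5, 297.3, 186.6, 0.7)]
card [(array([449., 227.]), 460.6, -303.5, 147.0, 52.5, 172.3)]
holder [(array([438., 155.]), 629.8, -276.7, 104.1, 73.6, 179.8)]
handle [(array([162., 227.]), 463.3, 386.5, 66.2, 16.1, 89.8)]
```

View pics/crop2.png

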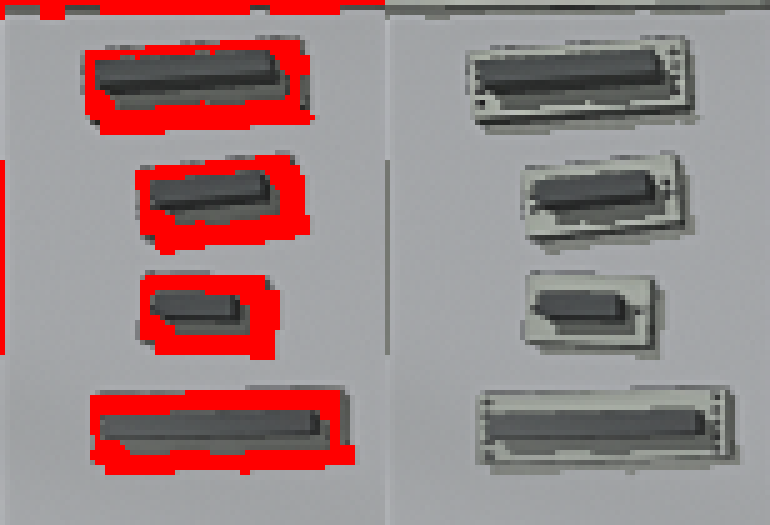

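Targets (mm):

| Weight | x, y | Rib angle | Slot centre |
|---|---|---|---|
| w5 | 489.5, 218 | 90° | 532.6, −53.6 |
| w1 | 544.8, 224 | 90° | 582.3, −58 |
| w2 | 600, 219.4 | 96° | 632.1, −62.3 |
| w4 | 656.5, 230 | 93.4° | 482.8, −49.1 |

All four slots lie at 84.9°, and the sizes match the description. I'll turn the tool so that tool y lies along world x.

```bash
cat > go.py <<'E'
import sys
from h import *
# go.py x y [ribangle_deg] (mm): shift still needed, tool axes & units; yaw units
s=read_state(); M=R.from_quat(s['eef_rot']).as_matrix(); p=s['ee_pos']*1000
x,y=map(float,sys.argv[1:3]); t=np.array([x,y,float(sys.argv[4]) if len(sys.argv)>4 else p[2]])
a=np.degrees(np.arctan2(M[1,1],M[0,1])); ang=float(sys.argv[3])-90 if len(sys.argv)>3 else a
dyaw=-(((ang-a)+90)%180-90)
print('t',round(s['time'],2),'p',p.round(1),'yang',a.round(2),'F',s['ft_force'].round(1),'w',round(s['width']*1000,1),'grip',round(s['grip_force'],1),'j7',s['joint_positions'][6].round(2))
Mn=M@R.from_euler('z',np.radians(dyaw)).as_matrix()
print('units before yaw',(M.T@(t-p)/200).round(4),'after yaw',(Mn.T@(t-p)/200).round(4),'yaw',(dyaw/90).round(4))
E
python3 -m crank '0 0 0 .094 -.3; 0 0 0 .094 -.3; 0 0 0 .094 -.3; 0 0 0 .094 -.3; 0 0 0 .094 -.3; 0 0 0 .094 -.3; 0 0 0 .094 -.3; 0 0 0 .086 -.3; 0 0 0 0 -.3' 30; python3 go.py 489.5 218 90 180
```

```text
time: 1.15
ee_pos: [0.2438, 0.5754, 0.2224]
eef_rot: [0.707, 0.707, -0.0, 0.0]
ft_force: [-0.3, -0.4, 0.7]
width: 0.0316
grip_force: 0.0
t 1.15 p [243.8 575.4 222.4] yang -0.04 F [-0.3 -0.4  0.7] w 31.6 grip 0.0 j7 -1.22
units before yaw [-1.7862  1.2301  0.2125] after yaw [-1.7872  1.2287  0.2125] yaw -0.0005
```

```bash
python3 -m crank '-.19 .13 0 0 -.3; -.19 .13 0 0 -.3; -.19 .13 0 0 -.3; -.19 .13 0 0 -.3; -.19 .13 0 0 -.3; -.19 .13 0 0 -.3; -.19 .13 0 0 -.3; -.19 .13 .1 0 -.3; -.19 .13 .1 0 -.3; 0 0 0 0 -.3' >/dev/null; python3 go.py 489.5 218 90 150
```

```text
t 2.15 p [480.3 226.9 180.6] yang -0.2 F [-0.7  0.4 -0. ] w 30.3 grip 0.0 j7 -0.48
units before yaw [-0.0438  0.0464  0.153 ] after yaw [-0.044   0.0462  0.153 ] yaw -0.0022
```

```bash
python3 -m crank '-.044 .046 .15 -.002 -.3; 0 0 .15 0 -.3; 0 0 0 0 -.3;0 0 0 0 -.3' >/dev/null; python3 go.py 489.5 218 90 76
python3 - <<'E'
from h import *
c=cam('scene'); print(proj(c,[.4895,.218,.103]))
a=cv2.resize(c['img'][100:290,320:480],None,fx=3,fy=3,interpolation=cv2.INTER_CUBIC)
c=cam('top'); b=cv2.resize(c['img'][125:255,180:290],None,fx=3,fy=3,interpolation=cv2.INTER_CUBIC)
b=cv2.copyMakeBorder(b,0,a.shape[0]-b.shape[0],0,0,cv2.BORDER_CONSTANT)
cv2.imwrite('pics/p3.png',np.hstack([a[:,:460],b]))
E
```

```text
t 2.55 p [487.  225.8 123.3] yang 0.41 F [ 0.5 -0.3  0.6] w 30.1 grip 0.0 j7 -0.44
units before yaw [-0.039   0.0121  0.2364] after yaw [-0.0389  0.0124  0.2364] yaw 0.0045
[[380.64732284 169.2647036 ]]
```

View pics/p3.png

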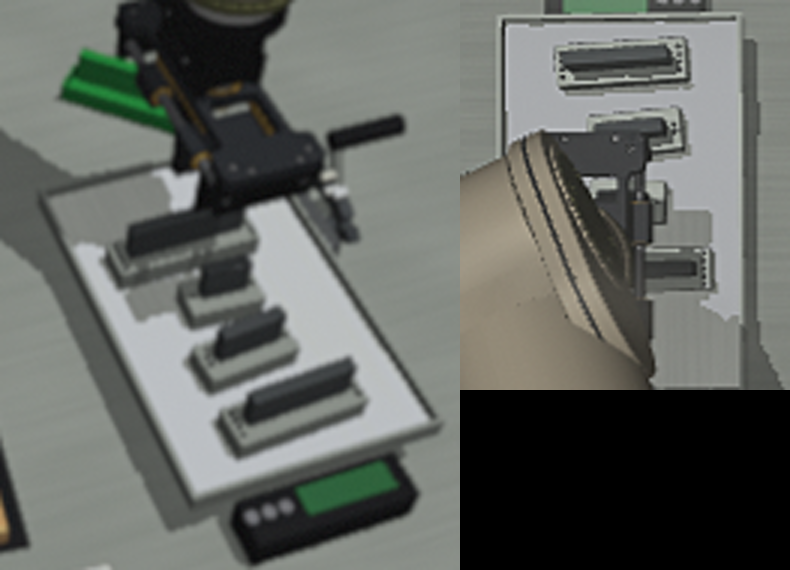

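The left crop shows the jaws above weight5's rib, off by a few mm along the rib. I'll correct that.

```bash
python3 -m crank '-.039 .012 0 .005 -.3; 0 0 0 0 -.3' >/dev/null; python3 go.py 489.5 218 90 76;  python3 -m crank '0 0 0 0 -.3; 0 0 0 0 -.3'|head -2
```

```text
t 2.85 p [490.6 216.5 123.8] yang -0.27 F [-1.  -0.3 -0.4] w 30.2 grip 0.0 j7 -0.43
units before yaw [ 0.0071 -0.0061  0.239 ] after yaw [ 0.0071 -0.0061  0.239 ] yaw -0.003
time: 3.05
ee_pos: [0.4898, 0.2177, 0.123]
```

```bash
python3 -m crank '0 0 .12 0 -.3; 0 0 .11 0 -.3; 0 0 0 0 -.3; 0 0 0 0 -.3' ; python3 go.py 489.5 218 90 77
```

```text
time: 3.45
ee_pos: [0.4897, 0.2176, 0.0771]
eef_rot: [0.708, 0.706, -0.0, -0.0]
ft_force: [0.9, 0.8, 0.1]
width: 0.0305
grip_force: 0.0
t 3.45 p [489.7 217.6  77.1] yang -0.19 F [0.9 0.8 0.1] w 30.5 grip 0.0 j7 -0.41
units before yaw [ 0.0022 -0.0012  0.0003] after yaw [ 0.0022 -0.0012  0.0003] yaw -0.0021
```

```bash
python3 -m crank '0 0 0 0 -1; 0 0 0 0 -1; 0 0 0 0 -1; 0 0 0 0 -1; 0 0 -.05 0 -1; 0 0 -.15 0 -1;0 0 -.15 0 -1;0 0 0 0 -1' 40; python3 go.py 532.6 -53.6 84.9 130
```

```text
time: 4.25
ee_pos: [0.491, 0.2183, 0.1502]
eef_rot: [0.708, 0.706, 0.002, 0.0]
ft_force: [0.8, 1.0, -6.1]
width: 0.0118
grip_force: 39.9
t 4.25 p [491.  218.3 150.2] yang -0.2 F [ 0.8  1.  -6.1] w 11.8 grip 39.9 j7 -0.44
units before yaw [-1.3591  0.2122  0.0978] after yaw [-1.336   0.3275  0.0978] yaw 0.0544
```

```bash
python3 -m crank '0 0 0 .0544 -1; -.222 .054 0 0 -1; -.222 .054 0 0 -1; -.222 .054 0 0 -1; -.222 .054 0 0 -1; -.222 .054 0 0 -1; -.222 .054 0 0 -1; 0 0 0 0 -1; 0 0 0 0 -1;0 0 0 0 -1' >/dev/null; python3 go.py 532.6 -53.6 84.9 70
```

```text
t 5.25 p [529.8 -52.4 145.5] yang -5.02 F [ 0.1 -0.1 -6. ] w 11.8 grip 40.0 j7 0.03
units before yaw [-0.0047  0.0153  0.3777] after yaw [-0.0047  0.0153  0.3777] yaw 0.0009
```

```bash
python3 -m crank '-.004 .014 .2 0 -1; 0 0 .2 0 -1; 0 0 .067 0 -1; 0 0 0 0 -1; 0 0 0 0 -1;0 0 0 0 -1' >/dev/null; python3 go.py 532.6 -53.6 84.9 39;  python3 - <<'E'
from h import *
c=cam('scene'); 
a=cv2.resize(c['img'][170:310,200:350],None,fx=4,fy=4,interpolation=cv2.INTER_CUBIC)
cv2.imwrite('pics/p4.png',a)
E
```

```text
t 5.85 p [534.8 -54.4  55.2] yang -5.07 F [ 0.2 -0.9 -6.1] w 11.8 grip 40.0 j7 0.1
units before yaw [ 0.003  -0.0114  0.0809] after yaw [ 0.003  -0.0114  0.0809] yaw 0.0003
```

View pics/p4.png

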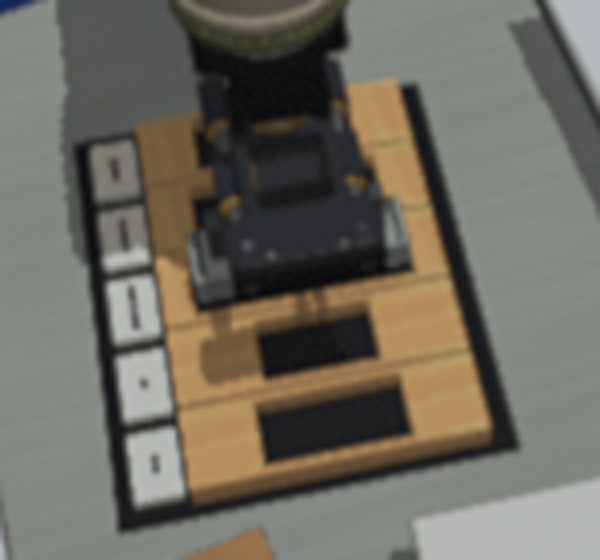

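Weight5 hangs over the middle (5-dot) slot, with its ends visible at (210,265) and (398,235). I'll correct by −2 mm in x and lower gently.

```bash
python3 -m crank '.003 -.011 0 0 -1; 0 0 .025 0 -1; 0 0 .015 0 -1; 0 0 0 0 -1; 0 0 0 0 -1;0 0 0 0 -1' >/dev/null; python3 go.py 532.6 -53.6 84.9 35
```

```text
t 6.5 p [531.6 -53.8  45.4] yang -5.09 F [ 3.   0.2 -7.8] w 12.0 grip 40.0 j7 0.11
units before yaw [0.0013 0.0048 0.0518] after yaw [0.0013 0.0048 0.0518] yaw 0.0001
```

```bash
python3 -m crank '.001 .005 0 0 -1; 0 0 .02 0 -1; 0 0 .015 0 -1; 0 0 0 0 -1; 0 0 0 0 -1' >/dev/null; python3 go.py 532.6 -53.6 84.9 35
```

```text
t 7.0 p [531.9 -53.7  38. ] yang -5.1 F [ 1.1  0.6 -6.1] w 11.7 grip 40.0 j7 0.11
units before yaw [0.001  0.0036 0.0152] after yaw [0.001  0.0036 0.0152] yaw 0.0001
```

Bottom is at about 11 mm, so it's in the recess. I'll lower the remaining 3 mm and release with a narrow opening.

```bash
python3 -m crank '0 0 .015 0 -1; 0 0 .005 0 -1; 0 0 0 0 -1' ; python3 -m crank '0 0 0 0 -.3; 0 0 0 0 -.3; 0 0 0 0 -.3; 0 0 -.2 0 -.3; 0 0 -.2 0 -.3;0 0 -.1 0 -.3;0 0 0 0 -.3' >/dev/null;python3 go.py 544.8 224 90 125
```

```text
time: 7.3
ee_pos: [0.5325, -0.0538, 0.0357]
eef_rot: [0.738, 0.675, 0.0, -0.0]
ft_force: [-8.4, 1.6, 14.0]
width: 0.0122
grip_force: 40.0
t 8.0 p [534.2 -53.8 137.4] yang -5.1 F [0.2 0.  0.4] w 30.1 grip 0.0 j7 0.04
units before yaw [ 1.3882 -0.0712  0.0635] after yaw [1.3891 0.0525 0.0635] yaw -0.0566
```

```bash
python3 -m crank '0 0 0 -.0566 -.3; .23 .009 0 0 -.3; .23 .009 0 0 -.3; .23 .009 0 0 -.3; .23 .009 0 0 -.3; .23 .009 0 0 -.3; .23 .009 0 0 -.3; 0 0 0 0 -.3; 0 0 0 0 -.3;0 0 0 0 -.3' >/dev/null; python3 go.py 544.8 224 90 110
```

```text
t 9.0 p [543.  220.8 133.6] yang -0.08 F [-0.3 -0.9  0.2] w 30.5 grip 0.0 j7 -0.36
units before yaw [0.0161 0.009  0.1179] after yaw [0.0161 0.009  0.1179] yaw -0.0009
```

Run:
```python
from h import *
c=cam('top'); im=c['img'];gr=cv2.cvtColor(im,cv2.COLOR_BGR2GRAY)
print(*weights(c)[0],sep='\n')
print('ribs in rack',*boxes(c,(gr>45)&(gr<75),(320,385,150,250),15,.061),sep='\n')
c=cam('scene')
cv2.imwrite('pics/p5.png',cv2.resize(c['img'][130:310,200:480],None,fx=2.8,fy=2.8,interpolation=cv2.INTER_CUBIC))
```

```text
(array([256., 204.]), 511.8, 176.3, 215.2, 61.8, 0.2)
(array([243., 143.]), 654.1, 218.8, 86.0, 42.4, 94.5)
(array([215., 198.]), 542.3, 266.9, 276.2, 85.3, 0.7)
ribs in rack
(array([348., 238.]), 434.1, -41.3, 89.5, 36.9, 84.8)
(array([350., 218.]), 481.9, -45.6, 103.8, 36.9, 84.9)
(array([356., 198.]), 528.4, -61.2, 83.0, 12.9, 85.1)
(array([350., 178.]), 577.9, -53.9, 60.8, 36.4, 85.1)
(array([354., 159.]), 624.0, -58.4, 75.4, 34.9, 87.9)
```

View pics/p5.png

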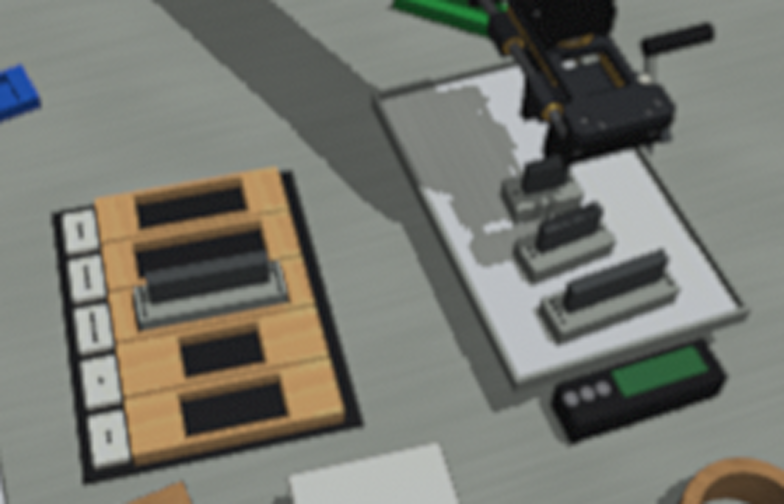

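Weight5 sits level in the middle slot at (210,290). The jaws are above weight1 (545,190), and the other weights haven't moved. Going for weight1.

```bash
python3 -m crank '.016 .009 0 0 -.3; 0 0 .1 0 -.3; 0 0 0 0 -.3; 0 0 0 0 -.3' >/dev/null; python3 go.py 544.8 224 90 77
```

```text
t 9.5 p [544.8 225.1 114.4] yang -0.03 F [-0.4  0.   0.8] w 30.5 grip 0.0 j7 -0.35
units before yaw [-0.0053  0.0002  0.187 ] after yaw [-0.0053  0.0002  0.187 ] yaw -0.0003
```

```bash
python3 -m crank '-.005 0 .1 0 -.3; 0 0 .087 0 -.3; 0 0 0 0 -.3; 0 0 0 0 -.3' |head -2; python3 -m crank '0 0 0 0 -1; 0 0 0 0 -1; 0 0 0 0 -1; 0 0 0 0 -1; 0 0 -.1 0 -1; 0 0 -.15 0 -1;0 0 -.15 0 -1;0 0 0 0 -1' 40 >/dev/null; python3 go.py 582.3 -58 84.9 150
```

```text
time: 9.9
ee_pos: [0.5452, 0.2245, 0.0779]
t 10.7 p [546.4 225.1 160.6] yang -0.01 F [ 0.8 -0.2 -2.5] w 11.9 grip 40.0 j7 -0.36
units before yaw [-1.4159  0.1794  0.0497] after yaw [-1.3943  0.3044  0.0497] yaw 0.0566
```

```bash
python3 -m crank '0 0 0 .0566 -1; -.232 .051 .01 0 -1; -.232 .051 .01 0 -1; -.232 .051 .01 0 -1; -.232 .051 .01 0 -1; -.232 .051 0 0 -1; -.232 .051 0 0 -1; 0 0 0 0 -1; 0 0 0 0 -1;0 0 0 0 -1' >/dev/null; python3 go.py 582.3 -57.7 84.9 70
```

```text
t 11.7 p [580.5 -56.8 147.8] yang -5.01 F [-0.7  0.5 -3.8] w 11.8 grip 40.0 j7 0.08
units before yaw [-0.0037  0.01    0.3892] after yaw [-0.0037  0.01    0.3892] yaw 0.001
```

```bash
python3 -m crank '-.004 .01 .2 0 -1; 0 0 .19 0 -1; 0 0 .09 0 -1; 0 0 0 0 -1; 0 0 0 0 -1;0 0 0 0 -1' >/dev/null; python3 go.py 582.3 -57.7 84.9 36
```

```text
t 12.3 p [583.8 -58.6  54.2] yang -5.03 F [-0.4  0.4 -2.7] w 11.4 grip 40.0 j7 0.14
units before yaw [ 0.0036 -0.0078  0.0908] after yaw [ 0.0036 -0.0078  0.0908] yaw 0.0008
```

```bash
python3 -m crank '.003 -.006 .02 0 -1; 0 0 .02 0 -1; 0 0 .02 0 -1; 0 0 0 0 -1; 0 0 0 0 -1' >/dev/null; python3 go.py 582.3 -57.7 84.9 36
```

```text
t 12.8 p [581.8 -58.6  40.8] yang -5.1 F [-0.2 -0.5 -2.6] w 11.6 grip 40.0 j7 0.14
units before yaw [0.0047 0.0022 0.024 ] after yaw [0.0047 0.0022 0.024 ] yaw 0.0
```

```bash
python3 -m crank '.002 .002 .015 0 -1; 0 0 .014 0 -1; 0 0 0 0 -1;0 0 0 0 -1' ; python3 -m crank '0 0 0 0 -.3; 0 0 0 0 -.3; 0 0 0 0 -.3; 0 0 -.2 0 -.3; 0 0 -.2 0 -.3;0 0 -.1 0 -.3;0 0 0 0 -.3' >/dev/null;python3 go.py 600 219.4 96 125
```

```text
time: 13.2
ee_pos: [0.5825, -0.0582, 0.0356]
eef_rot: [0.738, 0.675, 0.0, 0.0]
ft_force: [-3.1, -0.5, 5.1]
width: 0.0117
grip_force: 40.0
t 13.9 p [584.2 -58.3 138.3] yang -5.1 F [ 0.2 -0.5 -0.6] w 30.5 grip 0.0 j7 0.09
units before yaw [ 1.3901 -0.0452  0.0681] after yaw [1.3728 0.2232 0.0681] yaw -0.1233
```

```bash
python3 -m crank '0 0 0 -.062 -.3; 0 0 0 -.0613 -.3; .228 .037 0 0 -.3; .228 .037 0 0 -.3; .228 .037 0 0 -.3; .228 .037 0 0 -.3; .228 .037 0 0 -.3; .228 .037 0 0 -.3; 0 0 0 0 -.3; 0 0 0 0 -.3' >/dev/null; python3 -m crank '0 0 0 0 -.3'>/dev/null
python3 - <<'E'
from h import *
c=cam('top'); im=c['img'];gr=cv2.cvtColor(im,cv2.COLOR_BGR2GRAY)
print(*weights(c)[0],sep='\n')
c=cam('scene')
cv2.imwrite('pics/p6.png',cv2.resize(c['img'][130:310,200:480],None,fx=2.8,fy=2.8,interpolation=cv2.INTER_CUBIC))
E
python3 go.py 600 219.4 96 110
```

```text
(array([259., 198.]), 524.3, 169.9, 242.7, 53.4, 3.7)
(array([218., 195.]), 542.2, 259.0, 276.6, 101.3, 0.7)
t 15.1 p [598.  216.8 134.9] yang 5.87 F [-0.9 -0.3  0.1] w 30.2 grip 0.0 j7 -0.18
units before yaw [0.0122 0.0113 0.1244] after yaw [0.0121 0.0113 0.1244] yaw -0.0014
```

View pics/p6.png

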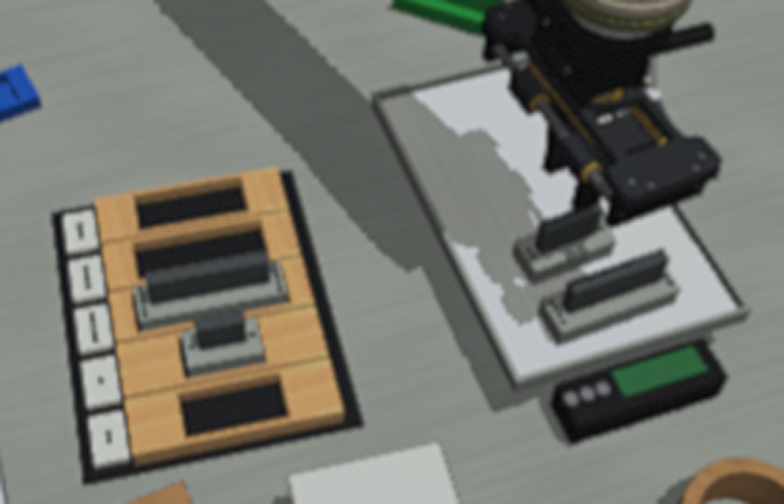

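Weight1 is seated at (222,345), level, and weights 2 and 4 haven't moved. Taking weight2.

```bash
python3 -m crank '.012 .011 0 0 -.3; 0 0 .1 0 -.3; 0 0 0 0 -.3; 0 0 0 0 -.3' >/dev/null; python3 go.py 600 219.4 96 77
```

```text
t 15.5 p [599.7 220.8 115.2] yang 5.97 F [-0.4  0.3 -0.4] w 30.2 grip 0.0 j7 -0.18
units before yaw [-0.007   0.001   0.1908] after yaw [-0.007   0.001   0.1908] yaw -0.0003
```

```bash
python3 -m crank '-.006 0 .1 0 -.3; 0 0 .09 0 -.3; 0 0 0 0 -.3; 0 0 0 0 -.3' |head -2; python3 -m crank '0 0 0 0 -1; 0 0 0 0 -1; 0 0 0 0 -1; 0 0 0 0 -1; 0 0 -.1 0 -1; 0 0 -.15 0 -1;0 0 -.15 0 -1;0 0 0 0 -1' 40 >/dev/null; python3 go.py 632.1 -62.3 84.9 150
```

```text
time: 15.9
ee_pos: [0.6003, 0.22, 0.0781]
t 16.7 p [601.6 220.5 161.1] yang 6.0 F [-0.5  1.  -4. ] w 11.4 grip 39.9 j7 -0.19
units before yaw [-1.4224  0.0036  0.0523] after yaw [-1.3951  0.2773  0.0523] yaw 0.1233
```

```bash
python3 -m crank '0 0 0 .062 -1; 0 0 0 .0613 -1; -.2325 .046 .01 0 -1; -.2325 .046 .01 0 -1; -.2325 .046 .01 0 -1; -.2325 .046 .01 0 -1; -.2325 .046 0 0 -1; -.2325 .046 0 0 -1; 0 0 0 0 -1;0 0 0 0 -1' >/dev/null;python3 -m crank '0 0 0 0 -1'>/dev/null; python3 go.py 632.1 -61.9 84.9 70
```

```text
t 17.8 p [629.6 -61.2 147.9] yang -5.01 F [-1.2  1.3 -4. ] w 11.9 grip 39.9 j7 0.11
units before yaw [-0.0026  0.0134  0.3895] after yaw [-0.0026  0.0134  0.3895] yaw 0.001
```

```bash
python3 -m crank '-.001 .005 .2 0 -1; 0 0 .19 0 -1; 0 0 .08 0 -1; 0 0 0 0 -1; 0 0 0 0 -1;0 0 0 0 -1' >/dev/null; python3 go.py 632.1 -61.9 84.9 36
```

```text
t 18.4 p [632.5 -62.9  57.2] yang -5.07 F [-0.2 -1.3 -3.3] w 11.7 grip 39.9 j7 0.15
units before yaw [ 0.005  -0.0027  0.1061] after yaw [ 0.005  -0.0027  0.1061] yaw 0.0003
```

```bash
python3 -m crank '.005 -.002 .03 0 -1; 0 0 .025 0 -1; 0 0 .02 0 -1; 0 0 0 0 -1; 0 0 0 0 -1' >/dev/null; python3 go.py 632.1 -61.9 84.9 36
```

```text
t 18.9 p [631.2 -62.   40.1] yang -5.09 F [ 4.3 -0.2 -5.1] w 11.5 grip 39.9 j7 0.16
units before yaw [0.0009 0.0043 0.0205] after yaw [0.0009 0.0043 0.0205] yaw 0.0002
```

```bash
python3 -m crank '.001 .004 .012 0 -1; 0 0 .014 0 -1; 0 0 0 0 -1;0 0 0 0 -1' ; python3 -m crank '0 0 0 0 -.3; 0 0 0 0 -.3; 0 0 0 0 -.3; 0 0 -.2 0 -.3; 0 0 -.2 0 -.3;0 0 -.1 0 -.3;0 0 0 0 -.3' >/dev/null;python3 go.py 656.5 230 93.4 125
```

```text
time: 19.3
ee_pos: [0.6315, -0.062, 0.0358]
eef_rot: [0.738, 0.675, 0.0, -0.0]
ft_force: [-3.5, 1.0, 7.2]
width: 0.0118
grip_force: 40.0
t 20.0 p [633.4 -62.3 138.4] yang -5.1 F [0.8 0.  0. ] w 30.1 grip 0.0 j7 0.12
units before yaw [ 1.4658 -0.0152  0.0681] after yaw [1.452  0.2016 0.0681] yaw -0.0945
```

```bash
python3 -m crank '0 0 0 -.0945 -.3; .241 .033 0 0 -.3; .241 .033 0 0 -.3; .241 .033 0 0 -.3; .241 .033 0 0 -.3; .241 .033 0 0 -.3; .241 .033 0 0 -.3; 0 0 0 0 -.3; 0 0 0 0 -.3; 0 0 0 0 -.3' >/dev/null
python3 - <<'E'
from h import *
c=cam('scene')
cv2.imwrite('pics/p7.png',cv2.resize(c['img'][130:310,200:480],None,fx=2.8,fy=2.8,interpolation=cv2.INTER_CUBIC))
E
python3 go.py 656.5 230 93.4 110
```

```text
t 21.05 p [654.1 226.9 134.5] yang 3.27 F [-0.1  0.5  0. ] w 30.4 grip 0.0 j7 -0.19
units before yaw [0.0151 0.013  0.1227] after yaw [0.0151 0.013  0.1227] yaw -0.0014
```

View pics/p7.png

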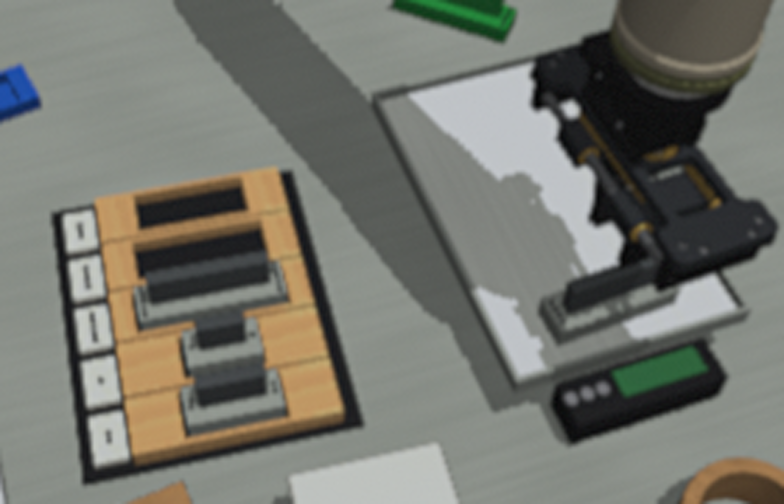

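Weights 5, 1 and 2 are seated at (210,290), (222,345) and (235,400), and weight4 is under the jaws at (610,300).

```bash
python3 -m crank '.012 .011 0 0 -.3; 0 0 .1 0 -.3; 0 0 0 0 -.3; 0 0 0 0 -.3' >/dev/null; python3 go.py 656.5 230 93.4 77
```

```text
t 21.45 p [655.9 231.  114.9] yang 3.36 F [0.7 0.7 0. ] w 30.7 grip 0.0 j7 -0.19
units before yaw [-0.005   0.0028  0.1897] after yaw [-0.0051  0.0028  0.1897] yaw -0.0004
```

```bash
python3 -m crank '-.005 0 .1 0 -.3; 0 0 .09 0 -.3; 0 0 0 0 -.3; 0 0 0 0 -.3' |head -2; python3 -m crank '0 0 0 0 -1; 0 0 0 0 -1; 0 0 0 0 -1; 0 0 0 0 -1; 0 0 -.1 0 -1; 0 0 -.2 0 -1;0 0 -.2 0 -1;0 0 0 0 -1' 40 >/dev/null; python3 go.py 482.8 -49.1 84.9 170
```

```text
time: 21.85
ee_pos: [0.6564, 0.2305, 0.0779]
t 22.65 p [658.1 231.1 182.7] yang 3.4 F [ 1.   0.9 -4.3] w 11.8 grip 40.0 j7 -0.2
units before yaw [-1.3468 -0.9588  0.0531] after yaw [-1.4738 -0.7491  0.0531] yaw 0.0945
```

```bash
python3 -m crank '0 0 0 .0945 -1; -.2105 -.107 0 0 -1; -.2105 -.107 0 0 -1; -.2105 -.107 0 0 -1; -.2105 -.107 0 0 -1; -.2105 -.107 0 0 -1; -.2105 -.107 0 0 -1; -.2105 -.107 0 0 -1; 0 0 0 0 -1;0 0 0 0 -1' >/dev/null;python3 -m crank '0 0 0 0 -1'>/dev/null; python3 go.py 482.8 -48.7 84.9 70
```

```text
t 23.75 p [480.3 -48.7 176.1] yang -5.03 F [-0.4  0.1 -6.8] w 11.8 grip 40.0 j7 -0.05
units before yaw [0.0012 0.0133 0.5306] after yaw [0.0012 0.0133 0.5306] yaw 0.0008
```

```bash
python3 -m crank '.001 .005 .2 0 -1; 0 0 .2 0 -1; 0 0 .19 0 -1; 0 0 .01 0 -1; 0 0 0 0 -1; 0 0 0 0 -1;0 0 0 0 -1' >/dev/null; python3 go.py 482.8 -48.7 84.9 36
```

```text
t 24.45 p [483.2 -49.2  58.7] yang -5.07 F [-0.1 -0.2 -6.8] w 11.8 grip 40.0 j7 0.06
units before yaw [ 0.002  -0.0024  0.1135] after yaw [ 0.002  -0.0024  0.1135] yaw 0.0004
```

```bash
python3 -m crank '.002 0 .03 0 -1; 0 0 .03 0 -1; 0 0 .025 0 -1; 0 0 0 0 -1; 0 0 0 0 -1' >/dev/null; python3 go.py 482.8 -48.7 84.9 36
```

```text
t 24.95 p [482.  -49.1  39.8] yang -5.1 F [ 3.   0.2 -7.6] w 11.5 grip 40.0 j7 0.08
units before yaw [0.0026 0.0039 0.0192] after yaw [0.0026 0.0039 0.0192] yaw 0.0
```

```bash
python3 -m crank '.001 .004 .012 0 -1; 0 0 .014 0 -1; 0 0 0 0 -1;0 0 0 0 -1' ; python3 -m crank '0 0 0 0 -.3; 0 0 0 0 -.3; 0 0 0 0 -.3; 0 0 -.2 0 -.3; 0 0 -.2 0 -.3;0 0 -.2 0 -.3;0 0 -.1 0 -.3;0 0 0 0 -.3' >/dev/null;python3 go.py 463 386 90 170
```

```text
time: 25.35
ee_pos: [0.4825, -0.0488, 0.036]
eef_rot: [0.738, 0.675, 0.0, -0.001]
ft_force: [-9.5, 0.9, 22.0]
width: 0.0113
grip_force: 40.0
t 26.15 p [484.2 -48.9 177.6] yang -5.09 F [ 0.  -0.3 -0.2] w 30.7 grip 0.0 j7 -0.05
units before yaw [ 2.1565 -0.299   0.0404] after yaw [ 2.1745 -0.1064  0.0404] yaw -0.0566
```

```bash
python3 -m crank '0 0 0 -.0566 -.1; .24 -.012 0 0 -.1; .24 -.012 0 0 -.1; .24 -.012 0 0 -.1; .24 -.012 0 0 -.1; .24 -.012 0 0 -.1; 0 0 0 0 -.1; 0 0 0 0 -.1' >/dev/null; python3 go.py 463 386 90 170
python3 - <<'E'
from h import *
c=cam('scene'); im=c['img']
a=cv2.resize(im[180:310,200:345],None,fx=2.75,fy=2.75,interpolation=cv2.INTER_CUBIC)
b=cv2.resize(im[120:250,390:480],None,fx=2.75,fy=2.75,interpolation=cv2.INTER_CUBIC)
cv2.imwrite('pics/p8.png',np.hstack([a,b])); gr=cv2.cvtColor(im,cv2.COLOR_BGR2GRAY)
hm=(gr<40).astype(np.uint8); hm[:130]=0;hm[160:]=0;hm[:,:425]=0;hm[:,460:]=0
k=max(cv2.findContours(hm,0,1)[0],key=cv2.contourArea); rs=cv2.minAreaRect(k); print('scene handle',rs)
t=cam('top'); im=t['img'];g2=cv2.cvtColor(im,cv2.COLOR_BGR2GRAY)
hm=(g2<48).astype(np.uint8); hm[:215]=0;hm[240:]=0;hm[:,:140]=0;hm[:,180:]=0
k=max(cv2.findContours(hm,0,1)[0],key=cv2.contourArea); rt=cv2.minAreaRect(k); print('top handle',rt)
o1,d1=ray(c,rs[0]); o2,d2=ray(t,rt[0]); A=np.c_[d1[0],-d2[0]]
s=np.linalg.lstsq(A,o2-o1,rcond=None)[0]; p,q=o1+d1[0]*s[0],o2+d2[0]*s[1]; print('tri',p,q)
bb,gg,rr=[im[...,i].astype(int) for i in range(3)]; wh=(bb-gg>=1)&(gg>140)
print('card',boxes(t,wh,(400,500,170,300),200,.012)); print('holder',boxes(t,wh,(412,462,130,190),100,.020))
E
```

```text
t 26.95 p [469.8 191.5 173.4] yang 0.14 F [ 0.8 -1.7  0.4] w 38.9 grip 0.0 j7 -0.43
units before yaw [ 0.9726 -0.0318  0.0156] after yaw [ 0.9725 -0.0341  0.0156] yaw 0.0015
scene handle ((441.38238525390625, 144.0294189453125), (5.093247413635254, 24.496097564697266), 75.96376037597656)
top handle ((156.5, 226.5), (17.0, 7.0), 0.0)
tri [0.45951838 0.39167941 0.10388588] [0.46331804 0.39969954 0.10648864]
card [(array([449., 227.]), 460.8, -303.5, 147.3, 52.5, 172.3)]
holder [(array([438., 155.]), 630.2, -277.1, 104.1, 75.5, 0.4)]
```

View pics/p8.png

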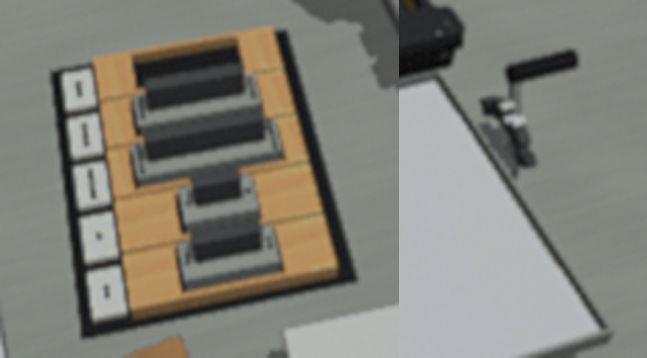

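All four weights are seated and level in slots 4, 5, 1 and 2 (the left crop, at (200,90), (210,140), (218,195) and (235,240)). The lever still leans towards −x, with its handle at about (0.463, 0.386, 0.105), which agrees between the two views. Next is the lever.

```bash
python3 -m crank '.24 -.008 0 0 -.1; .24 -.008 0 0 -.1; .24 -.008 0 0 -.1;.24 -.008 0 0 -.1; 0 0 .1 0 -.1; 0 0 0 0 -.1; 0 0 0 0 -.1' >/dev/null; python3 go.py 463 388 90 90
```

```text
t 27.75 p [465.  380.6 154.6] yang -0.17 F [ 1.2 -0.2 -0.6] w 39.2 grip 0.0 j7 -0.68
units before yaw [ 0.0373 -0.0102  0.323 ] after yaw [ 0.0373 -0.0101  0.323 ] yaw -0.0019
```

```bash
python3 -m crank '.037 -.01 .1 0 -.1; 0 0 .15 0 -.1; 0 0 .07 0 -.1; 0 0 0 0 -.1; 0 0 0 0 -.1' >/dev/null; python3 go.py 463 388 90 90; python3 -m crank '0 0 0 0 -.7; 0 0 0 0 -.7; 0 0 0 0 -.7; 0 0 0 0 -.7' 8
```

```text
t 28.25 p [463. 390.  92.] yang -0.07 F [ 0.4 -0.3 -0.2] w 39.1 grip 0.0 j7 -0.68
units before yaw [-0.0099 -0.      0.0102] after yaw [-0.0099 -0.      0.0102] yaw -0.0008
time: 28.65
ee_pos: [0.4626, 0.3906, 0.0912]
eef_rot: [0.707, 0.707, 0.001, 0.0]
ft_force: [1.4, 1.0, -0.6]
width: 0.0172
grip_force: 8.0
```

```bash
python3 -m crank '0 .034 -.023 0 -.7; 0 .0365 -.0195 0 -.7; 0 .0385 -.015 0 -.7; 0 .04 -.011 0 -.7; 0 .0405 -.006 0 -.7; 0 .0375 -.002 0 -.7; 0 0 0 0 -.7; 0 0 0 0 -.7; 0 0 0 0 -.7; 0 0 0 0 -.7'; python3 go.py 508 390 90 106
```

```text
time: 29.65
ee_pos: [0.5074, 0.3902, 0.106]
eef_rot: [0.707, 0.707, -0.0, 0.0]
ft_force: [-0.1, -0.0, -11.9]
width: 0.0177
grip_force: 8.0
t 29.65 p [507.4 390.2 106. ] yang 0.0 F [ -0.1  -0.  -11.9] w 17.7 grip 8.0 j7 -0.62
units before yaw [-0.0009  0.0028 -0.0002] after yaw [-0.0009  0.0028 -0.0002] yaw 0.0
```

```bash
python3 -m crank '0 0 .015 0 -.7; 0 0 .005 0 -.5; 0 0 0 0 -.1; 0 0 0 0 -.1; 0 0 -.1 0 -.1; 0 0 -.2 0 -.1; 0 0 -.2 0 -.1; -.2 0 0 0 -.1; -.24 0 0 0 -.1;-.24 0 0 0 -.1' >/dev/null;  python3 -m crank '-.24 0 0 0 -.1; -.24 0 0 0 -.1;0 0 0 0 -.1;0 0 0 0 -.1' >/dev/null
python3 - <<'E'
from h import *
c=cam('scene'); im=c['img']; t=cam('top'); 
for th in (-.1,0,.1): # scale ~0.7deg
    x=508+75*np.sin(th); z=45+75*np.cos(th); print(th,'scene',proj(c,[x/1e3,.388,z/1e3]),'top',proj(t,[x/1e3,.388,z/1e3]))
a=cv2.resize(im[110:200,390:480],None,fx=4.4,fy=4.4,interpolation=cv2.INTER_CUBIC)
b=cv2.resize(t['img'][170:260,140:230],None,fx=4.4,fy=4.4,interpolation=cv2.INTER_CUBIC)
cv2.imwrite('pics/p9.png',np.hstack([a,b]))
gr=cv2.cvtColor(t['img'],cv2.COLOR_BGR2GRAY); print('top',boxes(t,gr<48,(140,185,185,240),30,.12))
E
python3 go.py 404 -296 0 170
```

```text
-0.1 scene [[450.05845357 151.17959733]] top [[160.11767484 210.05281594]]
0 scene [[451.69789831 153.2409213 ]] top [[160.12220804 206.75032574]]
0.1 scene [[453.27070707 155.5491582 ]] top [[160.23138857 203.46536768]]
top []
t 31.15 p [507.5 159.8 202.2] yang 0.09 F [-0.6  0.5  0.3] w 39.1 grip 0.0 j7 -0.33
units before yaw [-2.2783 -0.5209  0.1591] after yaw [ 0.5175 -2.279   0.1591] yaw -0.999
```

View pics/p9.png

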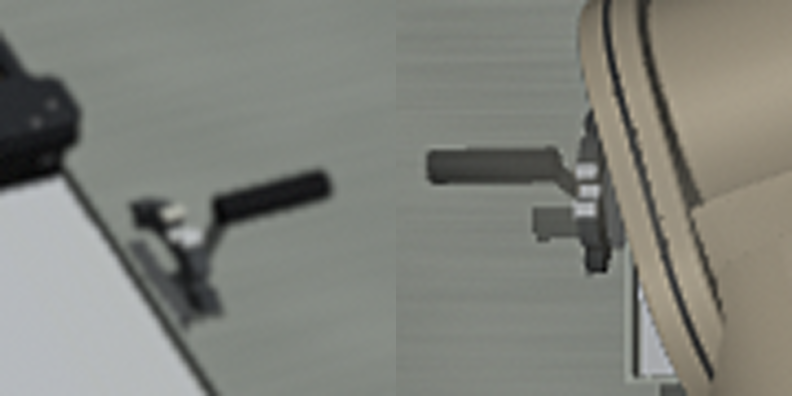

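The handle is near the predicted upright position, but in the top view the notch bracket with the white marks looks centred nearer −x than the pivot I assumed. I'll clear the arm out of view and measure the pivot properly. Rows turn towards the card pose.

```bash
python3 -m crank '-.24 -.05 0 0 0; -.24 -.05 0 0 0; -.24 -.05 0 0 0; -.24 -.05 0 0 0; -.24 -.05 0 0 0; -.24 -.05 0 0 0; -.24 -.05 0 0 0; -.24 -.05 0 0 0; 0 0 0 0 0' >/dev/null
python3 - <<'E'
from h import *
c=cam('scene'); im=c['img']; t=cam('top'); 
a=cv2.resize(im[120:180,410:470],None,fx=9,fy=9,interpolation=cv2.INTER_CUBIC)
b=cv2.resize(t['img'][180:240,145:205],None,fx=9,fy=9,interpolation=cv2.INTER_CUBIC)
p=np.hstack([a,b]); cv2.imwrite('pics/p10.png',cv2.resize(p,None,fx=.74,fy=.74))
for x in (.496,.508):
  for z in (.045,.12): print(x,z,'top',proj(t,[x,.352,z]).round(1),'scene',proj(c,[x,.352,z]).round(1))
E
python3 go.py 404 -296 0 170
```

```text
0.496 0.045 top [[184.8 213. ]] scene [[428.7 174.7]]
0.496 0.12 top [[176. 212.]] scene [[435.5 153.1]]
0.508 0.045 top [[184.9 208.1]] scene [[431.  178.2]]
0.508 0.12 top [[176.1 206.7]] scene [[438.  156.7]]
t 32.15 p [ 428.  -225.5  202.1] yang -0.02 F [ 0.6  1.4 -0.6] w 43.3 grip 0.0 j7 0.41
units before yaw [-0.3527 -0.1201  0.1605] after yaw [-0.1202  0.3526  0.1605] yaw 0.9998
```

View pics/p10.png

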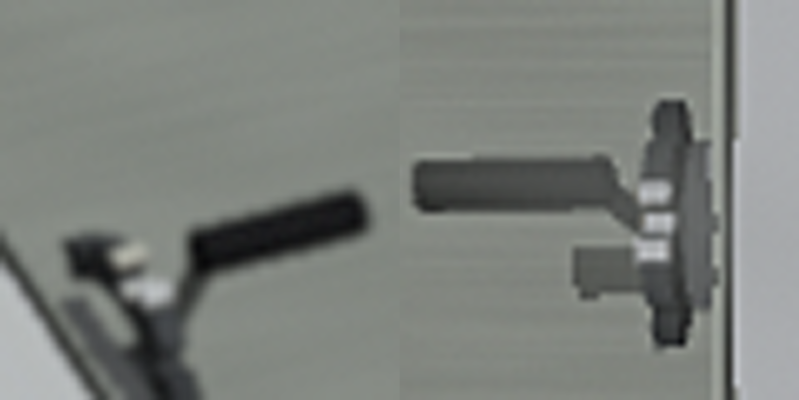

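The top view (right) shows the arm rising from the marked notch at (637,220) towards +x, with the handle at (510,185). So the lever is past upright. Both the bracket centre and the middle mark put the pivot at x≈0.4955, so the handle must come back about 10 mm.

```bash
python3 -m crank '.24 .03 0 0 -.1; .24 .03 0 0 -.1; .24 .03 0 0 -.1; .24 .03 0 0 -.1; .24 .03 0 0 -.1; .24 .03 0 0 -.1; .24 .03 0 0 -.1; .24 .03 0 0 -.1; .24 .03 0 0 -.1; .24 .03 0 0 -.1' >/dev/null; python3 -m crank '.24 .03 0 0 -.1; .24 .03 .1 0 -.1; 0 0 0 0 -.1; 0 0 0 0 -.1'>/dev/null; python3 go.py 506 390 90 105
```

```text
t 33.55 p [496.9 351.2 181.3] yang 0.32 F [-0.5 -1.2 -0.2] w 39.3 grip 0.0 j7 -0.61
units before yaw [0.1942 0.0474 0.3811] after yaw [0.1944 0.0463 0.3811] yaw 0.0035
```

```bash
python3 -m crank '.194 .046 0 .0035 -.1; 0 0 .1 0 -.1; 0 0 .14 0 -.1; 0 0 .12 0 -.1; 0 0 0 0 -.1; 0 0 0 0 -.1' >/dev/null; python3 go.py 506 390 90 105; python3 -m crank '0 0 0 0 -.7; 0 0 0 0 -.7; 0 0 0 0 -.7; 0 0 0 0 -.7' 8
```

```text
t 34.15 p [508.4 387.1 112. ] yang -0.32 F [ 1.1  1.  -0. ] w 39.2 grip 0.0 j7 -0.64
units before yaw [ 0.0145 -0.0121  0.0351] after yaw [ 0.0145 -0.012   0.0351] yaw -0.0036
time: 34.55
ee_pos: [0.5088, 0.3873, 0.1117]
eef_rot: [0.709, 0.705, 0.001, 0.0]
ft_force: [-1.3, -1.0, 3.4]
width: 0.0173
grip_force: 8.0
```

```bash
python3 -m crank '0 -.02 0 0 -.7; 0 -.02 0 0 -.7; 0 -.022 0 0 -.7; 0 0 0 0 -.7; 0 0 0 0 -.7; 0 0 0 0 -.7'; python3 -m crank '0 0 0 0 -.4; 0 0 0 0 -.1; 0 0 0 0 -.1; 0 0 -.1 0 -.1; 0 0 -.2 0 -.1; 0 0 -.2 0 -.1; -.24 0 0 0 -.1;-.24 0 0 0 -.1; -.24 0 0 0 -.1;-.24 0 0 0 -.1' >/dev/null;  python3 -m crank '-.24 0 0 0 0; -.24 0 0 0 0; -.24 -.05 0 0 0; -.24 -.05 0 0 0; -.24 -.05 0 0 0; -.24 -.05 0 0 0; -.24 -.05 0 0 0; -.24 -.05 0 0 0; 0 0 0 0 0;0 0 0 0 0' >/dev/null
python3 - <<'E'
from h import *
t=cam('top'); c=cam('scene'); im=c['img']
a=cv2.resize(im[120:180,410:470],None,fx=6.66,fy=6.66,interpolation=cv2.INTER_CUBIC)
b=cv2.resize(t['img'][180:240,145:205],None,fx=6.66,fy=6.66,interpolation=cv2.INTER_CUBIC)
cv2.imwrite('pics/p11.png',np.hstack([a,b]))
for th in (-.1,0,.1): print(th,proj(t,[.4955+.075*np.sin(th),.388,.045+.075*np.cos(th)]).round(1))
im=t['img']; gr=cv2.cvtColor(im,cv2.COLOR_BGR2GRAY); print('handle',boxes(t,gr<88,(145,173,190,217),60,.12))
bb,gg,rr=[im[...,i].astype(int) for i in range(3)]; wh=(bb-gg>=1)&(gg>140)
print('card',boxes(t,wh,(400,500,170,300),200,.012))
E
python3 go.py 404 -296 0 170
```

```text
time: 35.15
ee_pos: [0.4953, 0.3873, 0.1112]
eef_rot: [0.709, 0.705, -0.0, -0.0]
ft_force: [-1.0, -1.7, 7.2]
width: 0.0177
grip_force: 8.0
-0.1 [[160.  215.6]]
0 [[160.  212.3]]
0.1 [[160.1 209. ]]
handle [(array([160., 213.]), 493.8, 389.1, 56.4, 13.6, 89.8)]
card []
t 37.25 p [ 433.1 -187.3  210.7] yang -0.22 F [ 0.1  0.2 -0.6] w 43.3 grip 0.0 j7 0.29
units before yaw [-0.5443 -0.1432  0.2031] after yaw [-0.1453  0.5437  0.2031] yaw 0.9975
```

View pics/p11.png

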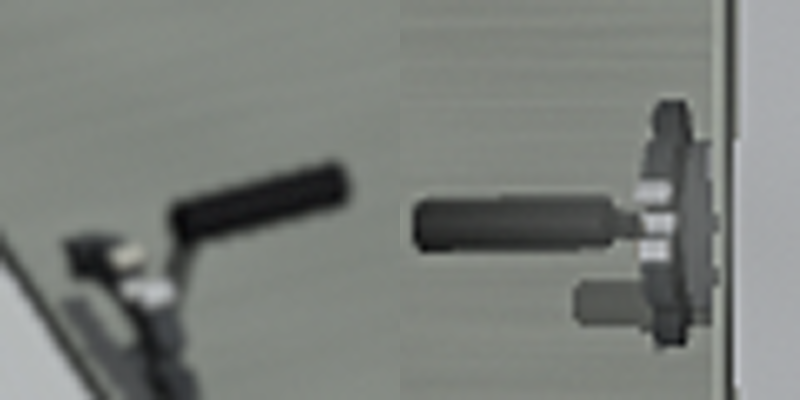

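The lever arm now points straight out in line with the middle white mark, at (655,222) in the right crop. The handle is at about x=0.494, so θ is within roughly 0.04 rad of upright. Now the card: I'll measure the holder axis and take a fresh card fix with the scene camera.

```bash
python3 -m crank '0 0 0 -.0917 0; 0 0 0 -.0917 0; 0 0 0 -.0917 0; 0 0 0 -.0917 0; 0 0 0 -.0917 0; 0 0 0 -.0917 0; 0 0 0 -.0917 0; 0 0 0 -.0917 0; 0 0 0 -.0917 0; 0 0 0 -.0917 0'>/dev/null
python3 - <<'E'
from h import *
t=cam('top'); c=cam('scene')
def wh(im):
    b,g,r=[im[...,i].astype(int) for i in range(3)]; return (b-g>=1)&(g>130)
print('card scene',boxes(c,wh(c['img']),(130,190,200,285),200,.012))
m=wh(t['img'])
for row in range(136,186,3):
    xs=np.where(m[row,415:462])[0]+415
    if len(xs)<2: continue
    br=np.split(xs,np.where(np.diff(xs)>1)[0]+1)
    e=[(s[0]-.5,s[-1]+.5) for s in br]
    print(row,[ [onz(t,(u,row),.02)[0,:2].__mul__(1000).round(1).tolist() for u in q] for q in e])
cv2.imwrite('pics/p12.png',np.hstack([cv2.resize(c['img'][200:350,130:220],None,fx=4,fy=4,interpolation=cv2.INTER_CUBIC),cv2.resize(t['img'][120:270,405:480],None,fx=4,fy=4,interpolation=cv2.INTER_CUBIC)]))
E
python3 go.py 404 -296 -7.7 150
```

```text
card scene []
139 [[[682.0, -237.7], [681.8, -313.5]]]
142 [[[674.3, -240.1], [674.3, -255.3]], [[674.2, -298.2], [674.1, -313.4]]]
145 [[[666.7, -240.0], [666.6, -255.2]], [[666.5, -298.1], [666.5, -313.2]]]
148 [[[659.0, -239.9], [659.0, -255.0]], [[658.9, -297.9], [658.8, -313.1]]]
151 [[[651.4, -239.8], [651.4, -252.4]], [[651.2, -297.8], [651.2, -312.9]]]
154 [[[643.8, -239.6], [643.7, -254.8]], [[643.6, -297.6], [643.6, -312.8]]]
157 [[[636.2, -239.5], [636.1, -254.6]], [[636.0, -297.5], [635.9, -312.6]]]
160 [[[628.5, -239.4], [628.5, -254.5]], [[628.4, -297.3], [628.3, -312.5]]]
163 [[[620.9, -239.2], [620.9, -254.4]], [[620.8, -297.2], [620.7, -312.3]]]
166 [[[613.3, -239.1], [613.3, -254.2]], [[613.1, -297.0], [613.1, -314.7]]]
169 [[[605.7, -239.0], [605.7, -254.1]], [[605.5, -299.4], [605.5, -314.5]]]
172 [[[598.1, -238.8], [598.1, -254.0]], [[597.9, -296.7], [597.9, -314.3]]]
175 [[[590.5, -241.2], [590.5, -246.3]], [[590.3, -306.6], [590.3, -311.7]]]
178 [[[582.9, -238.6], [582.9, -243.6]], [[582.7, -311.5], [582.7, -314.0]]]
t 38.35 p [ 433.3 -187.   210.7] yang 82.51 F [0.1 0.3 0.3] w 43.3 grip 0.0 j7 1.73
units before yaw [ 0.0742 -0.5593  0.3035] after yaw [ 0.0721 -0.5596  0.3035] yaw 0.0023
```

View pics/p12.png

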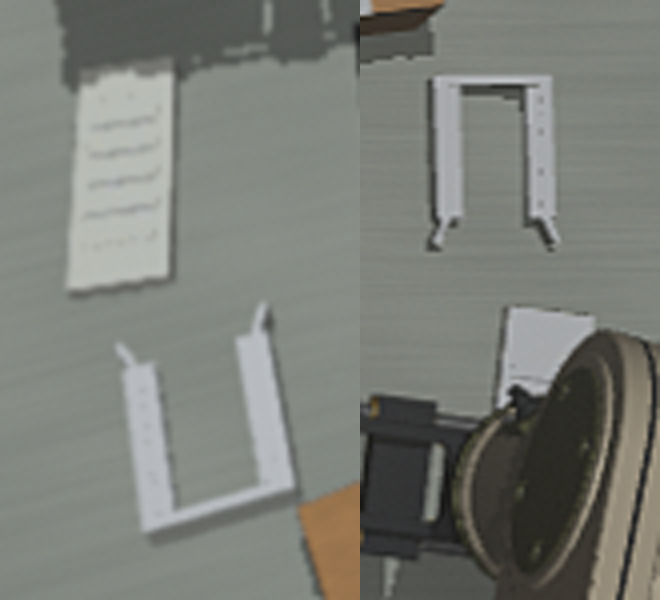

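The card is still at its first place (scene crop, (120,180)). Holder midline is y≈−276 at mid-channel, angle about −0.7°, with the end stop's inner face at x≈679 mm. So at home the card's centre is at x≈604. I'll grasp the card near its −x end.

```bash
python3 -m crank '.024 -.187 .05 .0023 .6; .024 -.187 .05 0 .6; .024 -.187 .1 0 .6; 0 0 .1 0 .6; 0 0 0 0 .6; 0 0 0 0 .6; 0 0 0 0 .6' 20 >/dev/null; python3 go.py 404.2 -295.9 -7.7 40
```

```text
t 39.05 p [ 404.3 -296.8  151.8] yang 82.05 F [ 0.4  0.1 -0.2] w 69.7 grip 0.0 j7 2.1
units before yaw [0.0015 0.0042 0.5588] after yaw [0.0015 0.0042 0.5588] yaw -0.0027
```

```bash
python3 -m crank '0 .004 .2 0 .6; 0 0 .2 0 .6; 0 0 .16 0 .6; 0 0 0 0 .6; 0 0 0 0 .6; 0 0 0 0 .6' >/dev/null; python3 go.py 404.2 -295.9 -7.7 5
```

```text
t 39.65 p [ 404.8 -297.3   41. ] yang 82.03 F [ 0.  -0.4  0.9] w 69.5 grip 0.0 j7 2.26
units before yaw [0.0045 0.0066 0.1799] after yaw [0.0044 0.0066 0.1799] yaw -0.0031
```

```bash
python3 -m crank '0 .006 .09 -.003 .6; 0 0 .07 0 .6; 0 0 .015 0 .6; 0 0 0 0 .6; 0 0 0 0 .6' >/dev/null; python3 go.py 404.2 -295.9 -7.7 5; python3 -m crank '0 0 0 0 0; 0 0 0 0 0; 0 0 0 0 0;0 0 0 0 0; 0 0 0 0 0' 15; python3 go.py 491 -274 -.7 5
```

```text
t 40.15 p [ 403.8 -296.     4.5] yang 82.27 F [-0.   0.6  0.2] w 69.3 grip 0.0 j7 2.31
units before yaw [-0.0021  0.0007 -0.0024] after yaw [-0.0021  0.0007 -0.0024] yaw -0.0003
time: 40.65
ee_pos: [0.4036, -0.2956, 0.0041]
eef_rot: [0.067, 0.998, 0.0, 0.0]
ft_force: [-0.3, 1.9, 5.5]
width: 0.0544
grip_force: 15.0
t 40.65 p [ 403.6 -295.6    4.1] yang 82.29 F [-0.3  1.9  5.5] w 54.4 grip 15.0 j7 2.31
units before yaw [-0.4183  0.1657 -0.0042] after yaw [-0.4354  0.1134 -0.0042] yaw -0.0779
```

```bash
python3 -m crank '0 0 -.005 -.039 0; 0 0 0 -.0389 0; 0 0 0 0 0' >/dev/null;  python3 go.py 432 -273.8 -.7 5
```

```text
t 40.95 p [ 403.3 -295.6    4.8] yang 89.34 F [-0.2  0.6 -2.9] w 54.8 grip 15.0 j7 2.42
units before yaw [-0.1422  0.1107 -0.0012] after yaw [-0.1422  0.1108 -0.0012] yaw 0.0005
```

```bash
python3 -m crank '-.036 .028 0 0 0; -.036 .028 0 0 0; -.036 .028 0 0 0; -.036 .028 0 0 0; 0 0 0 0 0; 0 0 0 0 0;0 0 0 0 0' >/dev/null;  python3 go.py 491 -274.5 -.7 5
python3 - <<'E'
from h import *
t=cam('top'); im=t['img'];b,g,r=[im[...,i].astype(int) for i in range(3)]; m=(b-g>=1)&(g>130)
for row in range(176,216,3):
    xs=np.where(m[row,410:480])[0]+410
    if len(xs)<2: continue
    br=np.split(xs,np.where(np.diff(xs)>1)[0]+1)
    print(row,[ [(onz(t,(u,row),.012)[0,:2]*1000).round(1).tolist() for u in (s[0]-.5,s[-1]+.5)] for s in br])
E
```

```text
t 41.65 p [ 432.2 -273.8    4.8] yang 89.27 F [-0.4 -0.4 -1.3] w 54.6 grip 15.0 j7 2.36
units before yaw [-0.2941  0.0003 -0.001 ] after yaw [-2.941e-01  1.000e-04 -1.000e-03] yaw -0.0003
176 [[[588.9, -243.2], [588.9, -248.3]], [[588.7, -311.6], [588.7, -314.1]]]
179 [[[581.2, -240.5], [581.2, -243.1]], [[581.0, -314.0], [581.0, -319.0]]]
188 [[[558.3, -250.3], [558.2, -300.8]]]
191 [[[550.7, -250.1], [550.6, -300.7]]]
194 [[[543.1, -250.0], [543.0, -303.0]]]
197 [[[535.5, -249.8], [535.5, -272.6]], [[535.5, -275.1], [535.4, -282.7]], [[535.4, -287.7], [535.4, -302.9]]]
200 [[[527.9, -247.2], [527.8, -292.6]], [[527.8, -297.7], [527.8, -300.2]]]
203 [[[520.3, -247.0], [520.3, -252.1]], [[520.3, -254.6], [520.3, -264.7]], [[520.3, -274.8], [520.3, -277.3]], [[520.3, -279.8], [520.2, -295.0]], [[520.2, -297.5], [520.2, -302.6]]]
206 [[[512.8, -246.9], [512.6, -302.4]]]
209 [[[505.2, -249.3], [505.0, -302.2]]]
212 [[[497.6, -249.1], [497.5, -271.8]], [[497.5, -274.3], [497.5, -289.5]], [[497.5, -292.0], [497.5, -299.5]]]
215 [[[490.0, -249.0], [489.9, -301.9]]]
```

Card midline is at y≈−275.5 and matches the holder's, so I'll slide it in.

```bash
python3 -m crank '-.05 0 0 0 0; -.05 0 0 0 0; -.05 0 0 0 0; -.05 0 0 0 0; -.05 0 0 0 0; -.05 0 0 0 0; 0 0 0 0 0' |sed -n 2,4p;  python3 go.py 547 -275 -.7 5
```

```text
ee_pos: [0.4942, -0.2744, 0.0049]
eef_rot: [0.006, 1.0, -0.0, 0.0]
ft_force: [0.4, -0.9, -1.0]
t 42.4 p [ 494.2 -274.4    4.9] yang 89.34 F [ 0.4 -0.9 -1. ] w 55.0 grip 15.0 j7 2.33
units before yaw [-2.643e-01  2.000e-04 -1.000e-04] after yaw [-2.643e-01  4.000e-04 -1.000e-04] yaw 0.0005
```

Card front is now at x≈625 with no side force. Continuing towards the stop.

```bash
python3 -m crank '-.05 0 0 0 0; -.05 0 0 0 0; -.05 0 0 0 0; -.05 0 0 0 0; -.03 0 0 0 0; -.015 0 0 0 0; 0 0 0 0 0;0 0 0 0 0' |sed -n 2,4p;  python3 go.py 547 -275 -.7 5
```

```text
ee_pos: [0.5412, -0.275, 0.0048]
eef_rot: [0.006, 1.0, 0.0, -0.0]
ft_force: [0.5, 0.7, -1.6]
t 43.2 p [ 541.2 -275.     4.8] yang 89.28 F [ 0.5  0.7 -1.6] w 54.7 grip 15.0 j7 2.3
units before yaw [-0.0288  0.0005 -0.001 ] after yaw [-0.0288  0.0005 -0.001 ] yaw -0.0002
```

```bash
for i in 1 2 3; do python3 -m crank '-.01 0 0 0 0; 0 0 0 0 0; 0 0 0 0 0' |sed -n '2p;4p'; done
```

```text
ee_pos: [0.5435, -0.275, 0.0049]
ft_force: [-0.2, 0.4, -0.9]
ee_pos: [0.5454, -0.275, 0.0048]
ft_force: [-0.3, 0.1, -0.7]
ee_pos: [0.5455, -0.2752, 0.0042]
ft_force: [-6.4, -1.1, 1.1]
```

Contact at the stop: Fx is −6 N at x=545.5, against 547 expected. I'll release, back away and check.

```bash
python3 -m crank '-.005 0 0 0 0; 0 0 0 0 0; 0 0 0 0 .6; 0 0 0 0 .6; 0 0 0 0 .6; 0 0 -.1 0 .6; 0 0 -.2 0 .6; 0 0 -.2 0 .6; 0 0 -.2 0 .6; 0 0 -.2 0 .6'>/dev/null; python3 -m crank '.24 0 0 0 .6; .2 .2 0 0 .6; .1 .2 0 0 .6; 0 .24 0 0 .6; 0 .24 0 0 .6; 0 .24 0 0 .6; 0 0 0 0 .6; 0 0 0 0 .6'
python3 - <<'E'
from h import *
t=cam('top'); c=cam('scene'); im=t['img']
b,g,r=[im[...,i].astype(int) for i in range(3)]; m=(b-g>=1)&(g>130)
for row in (178,185,190,195,200):
    xs=np.where(m[row,425:460])[0]+425
    print(row,[(onz(t,(u,row),.012)[0,:2]*1000).round(1).tolist() for u in (xs[0]-.5,xs[-1]+.5)])
col=np.where(m[150:240,438])[0]+150; print('near end',onz(t,(438,col.max()+.5),.012)*1000)
cv2.imwrite('pics/p13.png',cv2.resize(c['img'][110:360,140:490],None,fx=2.25,fy=2.25,interpolation=cv2.INTER_CUBIC))
cv2.imwrite('pics/p14.png',cv2.resize(im[120:265,140:470],None,fx=2.4,fy=2.4,interpolation=cv2.INTER_CUBIC))
E
```

```text
time: 45.9
ee_pos: [0.4482, -0.0535, 0.1852]
eef_rot: [0.005, 1.0, 0.0, 0.001]
ft_force: [-0.0, -0.5, 0.1]
width: 0.0693
grip_force: 0.0
178 [[583.8, -243.1], [583.6, -316.5]]
185 [[566.0, -250.4], [565.8, -303.5]]
190 [[553.3, -250.2], [553.1, -303.3]]
195 [[540.6, -249.9], [540.4, -300.5]]Traceback (most recent call last):
  File "<stdin>", line 6, in <module>
IndexError: index 0 is out of bounds for axis 0 with size 0
```

I've used all 14 picture views, so the last check is by numbers: card end, lever handle, and weight positions in the rack.

Run:
```python
from h import *
t=cam('top'); im=t['img']
b,g,r=[im[...,i].astype(int) for i in range(3)]; m=(b-g>=1)&(g>130)
for u in (433,438,443,448):
    col=np.where(m[185:240,u])[0]+185; print('near end',u,(onz(t,(u,col.max()+.5),.012)*1000).round(1))
for u in (436,438,441):
    col=np.where(m[128:160,u])[0]+128; print('stop rows',col.min(),col.max(),(onz(t,(u,col.min()-.5),.02)*1000).round(1),(onz(t,(u,col.max()+.5),.02)*1000).round(1))
gr=cv2.cvtColor(im,cv2.COLOR_BGR2GRAY); print('handle',boxes(t,gr<88,(145,173,190,217),60,.12))
print('marks',boxes(t,(gr>135),(175,188,200,225),4,.09))
c=cam('scene'); im=c['img']; b,g,r=[im[...,i].astype(int) for i in range(3)]; gs=cv2.cvtColor(im,cv2.COLOR_BGR2GRAY)
body=(abs(g-r)<14)&(g>95)&(g-b>-4)
for n,x,y,L in ((5,532.6,-53.6,98),(1,582.3,-58,38),(2,632.1,-62.3,53),(4,482.8,-49.1,83)):
    d=np.array([.089,.996])*L/2
    P=[[ (x+s*d[0])/1e3,(y+s*d[1])/1e3,.061] for s in(-1,1)]; q=proj(c,P)
    lo=q.min(0).astype(int)-6; hi=q.max(0).astype(int)+8
    bx=boxes(c,gs<80,(lo[0],hi[0],lo[1],hi[1]),20,.061); print(n,'expected rib ends',q.round(1).tolist(),'ctr mm',x,y,'seen',[k[1:] for k in bx])
```

```text
near end 433 [[ 529.2 -263.6   12. ]]
near end 438 [[ 529.1 -276.2   12. ]]
near end 443 [[ 529.1 -288.9   12. ]]
near end 448 [[ 529.  -301.5   12. ]]
stop rows 139 158 [[ 683.2 -271.9   20. ]] [[ 632.3 -271.    20. ]]
stop rows 139 158 [[ 683.1 -276.9   20. ]] [[ 632.2 -276.    20. ]]
stop rows 139 158 [[ 683.1 -284.5   20. ]] [[ 632.2 -283.6   20. ]]
handle [(array([160., 213.]), 495.0, 389.1, 56.4, 15.9, 89.8)]
marks [(array([182., 217.]), 485.2, 345.3, 7.0, 4.7, 89.8), (array([183., 213.]), 494.6, 344.3, 9.4, 4.7, 89.8), (array([182., 208.]), 506.3, 345.6, 11.6, 4.7, 89.8)]
5 expected rib ends [[250.0, 228.6], [294.2, 220.4]] ctr mm 532.6 -53.6 seen [(539.6, -55.5, 107.9, 41.7, 73.6), (508.6, -57.2, 75.3, 13.8, 71.9)]
1 expected rib ends [[267.3, 244.9], [285.0, 241.5]] ctr mm 582.3 -58 seen [(590.9, -56.4, 36.6, 28.5, 80.1), (561.2, -67.5, 36.5, 7.7, 71.8)]
2 expected rib ends [[267.7, 265.9], [293.2, 260.7]] ctr mm 632.1 -62.3 seen [(630.0, -65.5, 63.5, 42.3, 71.8)]
4 expected rib ends [[250.3, 210.1], [286.6, 203.6]] ctr mm 482.8 -49.1 seen [(481.5, -50.1, 88.3, 59.3, 80.4)]
```

```bash
python3 -m crank '.2 0 -.05 0 .6; .2 .15 0 0 .6; 0 .24 0 0 .6; 0 .24 0 0 .6; 0 .24 0 0 .6; 0 .24 0 0 .6; 0 0 0 0 .6; 0 0 0 0 .6'|head -2
python3 - <<'E'
from h import *
c=cam('scene'); a=cv2.resize(c['img'][180:310,200:345],None,fx=2.75,fy=2.75,interpolation=cv2.INTER_CUBIC)
p=cv2.imread('pics/p8.png')[:, :a.shape[1]]; d=cv2.absdiff(a,p).max(2)
for y0 in range(0,a.shape[0],45): print([int((d[y0:y0+45,x0:x0+50]>30).sum()) for x0 in range(0,a.shape[1],50)])
E
```

```text
time: 46.9
ee_pos: [0.3709, 0.1683, 0.1946]
[0, 0, 0, 0, 0, 18, 870, 464]
[0, 0, 0, 0, 0, 0, 0, 529]
[0, 0, 1, 0, 0, 26, 0, 0]
[0, 0, 239, 567, 551, 239, 0, 0]
[0, 0, 2, 3, 0, 0, 0, 0]
[0, 0, 0, 0, 0, 0, 0, 0]
[0, 0, 0, 0, 0, 0, 0, 0]
[0, 0, 0, 0, 0, 0, 0, 0]
```

Run:
```python
from h import *
c=cam('scene'); a=cv2.resize(c['img'][180:310,200:345],None,fx=2.75,fy=2.75,interpolation=cv2.INTER_CUBIC)
p=cv2.imread('pics/p8.png')[:, :a.shape[1]]; d=cv2.absdiff(a,p).max(2); s=(d>30); s[:,310:]=0
ys,xs=np.where(s[130:190]); print(ys.min()+130,ys.max()+130,xs.min(),xs.max())
for x in (150,200,250): print(x,'old',p[100:200:4,x,1].tolist(),'\nnew',a[100:200:4,x,1].tolist())
```

```text
130 180 132 284
150 old [38, 35, 49, 110, 137, 137, 108, 67, 65, 70, 61, 40, 35, 33, 35, 69, 127, 142, 136, 97, 72, 90, 124, 120, 144] 
new [37, 35, 50, 107, 136, 135, 106, 73, 70, 64, 66, 61, 44, 41, 48, 58, 103, 130, 138, 139, 105, 88, 123, 119, 142]
200 old [66, 128, 142, 128, 86, 69, 67, 69, 53, 39, 40, 39, 38, 83, 134, 142, 128, 87, 66, 66, 70, 65, 43, 36, 37] 
new [66, 127, 140, 126, 85, 70, 66, 67, 70, 54, 38, 37, 37, 39, 89, 136, 140, 122, 74, 64, 69, 64, 41, 36, 37]
250 old [135, 124, 77, 66, 69, 64, 44, 40, 39, 37, 51, 118, 143, 137, 103, 74, 86, 121, 114, 127, 134, 135, 115, 110, 139] 
new [134, 123, 81, 71, 68, 67, 63, 45, 38, 40, 34, 56, 117, 140, 136, 106, 83, 117, 113, 126, 132, 133, 114, 109, 137]
```

Weight5's image has shifted down by about 1.5 px since the last look, so it may have been nudged inside its slot. I'll measure its position and height from both views.

Run:
```python
from h import *
t=cam('top'); c=cam('scene'); 
S={5:(532.6,-53.6,120),1:(582.3,-58,60),2:(632.1,-62.3,75),4:(482.8,-49.1,105)}
ex=np.array([.996,-.089]); ey=np.array([.089,.996])
def body(im):
    b,g,r=[im[...,i].astype(int) for i in range(3)]
    return (abs(r-b)<16)&(g>=b)&(g>88)
for n,(x,y,L) in S.items():
    for nm,cc in (('top',t),('scene',c)):
        m=body(cc['img']).astype(np.uint8); ctr=np.array([x,y])
        q=np.array([ctr+sx*24*ex+sy*(L/2+6)*ey for sx,sy in((-1,-1),(-1,1),(1,1),(1,-1))])
        pq=proj(cc,np.c_[q/1e3,np.full(4,.030)]).astype(np.int32)
        w=np.zeros_like(m); cv2.fillPoly(w,[pq],1)
        v,u=np.where(m&w>0); P=onz(cc,np.c_[u,v],.030)[:,:2]*1000-ctr
        a,bb=P@ex,P@ey
        print(n,nm,len(a),'x range',np.percentile(a,[2,98]).round(1),'y range',np.percentile(bb,[1,99]).round(1),'slope',[np.median(a[(bb>lo)&(bb<hi)]).round(1) if ((bb>lo)&(bb<hi)).any() else None for lo,hi in((-L/2,-L/2+9),(L/2-9,L/2))])
```

```text
5 top 334 x range [-14.2  17.5] y range [-56.6  61.2] slope [np.float64(0.8), np.float64(2.7)]
5 scene 293 x range [-4.4 22.9] y range [-54.4  61.9] slope [np.float64(8.3), np.float64(12.9)]
1 top 186 x range [-17.5  14.3] y range [-27.1  31. ] slope [np.float64(2.3), np.float64(-4.4)]
1 scene 231 x range [-26.3  20.3] y range [-26.  32.] slope [np.float64(3.6), np.float64(5.6)]
2 top 205 x range [-18.3  13.3] y range [-36.4  37.1] slope [np.float64(-1.7), np.float64(-2.3)]
2 scene 278 x range [-12.4  19.3] y range [-34.1  38.7] slope [np.float64(3.1), np.float64(3.1)]
4 top 336 x range [-17.7  13.8] y range [-50.   52.6] slope [np.float64(1.7), np.float64(-2.1)]
4 scene 269 x range [-9.3 20.2] y range [-48.1  53.7] slope [np.float64(3.9), np.float64(6.0)]
```

Weight5 slid flat by about 3.5 mm inside its recess (the two views agree, no rise or tilt), well within the 8 mm tolerance. The lever, the card and the other weights are in order, and the arm is clear. Handing in.

```bash
python3 -c "
from bench import workorder
print(workorder.close_job())"
```

```text
the job is handed in; nothing more can be done
None
```

The job is handed in, but no verdict came back: weights 1, 2, 4 and 5 (3 was absent) measure as seated in their own slots, the lever stands at the middle mark to within about 0.04 rad (it first overshot to about 0.14 rad past upright and was brought back), the card is home against its stop, and the carton and tub were never touched.

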